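# Seat drone arm tubes in the V-groove fixture and probe them

### The job

Lay each drone arm tube that is on the blue mat into the V-groove of its own colour, brass band toward the open end, and slide it under the grey bar until its plain end touches the stop. When all of them are home, take the test probe from its holder and touch its tip on the brass band of each tube in turn (red, green, blue, then pink; skip a missing colour), then stand the probe back in its holder. Leave the tubes fully home and everything else on the bench where it is.

Things in the scene. Friction and masses are not known exactly. Their poses are not given: they have to be found in the camera images.
- tube_red: black octagonal drone arm tube, 140 mm long, 16 mm across flats, about 60 g, red sleeve round its middle. Origin at the middle of its axis, +x along the axis to the plain end (at +70 mm; this end goes to the stop), rolled about x by any multiple of 45 degrees. Brass test band, 18 mm wide, centred at x = -45 mm. Starts lying on the blue mat; may be absent
- tube_green: black octagonal drone arm tube, 140 mm long, 16 mm across flats, about 60 g, green sleeve round its middle. Origin at the middle of its axis, +x along the axis to the plain end (at +70 mm; this end goes to the stop), rolled about x by any multiple of 45 degrees. Brass test band, 18 mm wide, centred at x = -45 mm. Starts lying on the blue mat; may be absent
- tube_blue: black octagonal drone arm tube, 140 mm long, 16 mm across flats, about 60 g, blue sleeve round its middle. Origin at the middle of its axis, +x along the axis to the plain end (at +70 mm; this end goes to the stop), rolled about x by any multiple of 45 degrees. Brass test band, 18 mm wide, centred at x = -45 mm. Starts lying on the blue mat; may be absent
- tube_pink: black octagonal drone arm tube, 140 mm long, 16 mm across flats, about 60 g, pink sleeve round its middle. Origin at the middle of its axis, +x along the axis to the plain end (at +70 mm; this end goes to the stop), rolled about x by any multiple of 45 degrees. Brass test band, 18 mm wide, centred at x = -45 mm. Starts lying on the blue mat; may be absent
- fixture: fixed aluminium V-groove fixture, 180 mm (x) by 256 mm (y), top face 30 mm up; origin under its centre. 90-degree grooves along x, open at the -x end, at y = +93 (red), +31 (green), -31 (blue), -93 mm (pink), 7 mm deep, 14 mm wide. Stop plate across the +x end, face at x = +90, top 50 mm up. Grey bar across all grooves at x = +50 to +62, from 50 to 60 mm up, posts at y = +-123: tubes slide under it
- stop_red (a point): point on the face of the stop plate at the end of the red groove (marked by red strips beside it), at the axis height of a tube lying in the groove, 34.3 mm up; axes as the fixture, x along the groove to the stop. The plain end of a tube that is fully home touches it. A tube in the groove stands 12 mm proud of the top face and may overhang the open end a little
- stop_green (a point): point on the face of the stop plate at the end of the green groove (marked by green strips beside it), at the axis height of a tube lying in the groove, 34.3 mm up; axes as the fixture, x along the groove to the stop. The plain end of a tube that is fully home touches it. A tube in the groove stands 12 mm proud of the top face and may overhang the open end a little
- stop_blue (a point): point on the face of the stop plate at the end of the blue groove (marked by blue strips beside it), at the axis height of a tube lying in the groove, 34.3 mm up; axes as the fixture, x along the groove to the stop. The plain end of a tube that is fully home touches it. A tube in the groove stands 12 mm proud of the top face and may overhang the open end a little
- stop_pink (a point): point on the face of the stop plate at the end of the pink groove (marked by pink strips beside it), at the axis height of a tube lying in the groove, 34.3 mm up; axes as the fixture, x along the groove to the stop. The plain end of a tube that is fully home touches it. A tube in the groove stands 12 mm proud of the top face and may overhang the open end a little
- mat: fixed blue silicone mat 190 mm (x) by 300 mm (y), 3 mm thick; origin under its centre
- probe: test probe, 50 g, standing tip-down in its holder. Origin at the very tip of the needle, +z up along the axis to the handle's end. Brass needle 4 mm diameter from z = 0 to 18 mm, steel shaft 10 mm diameter to 62 mm, yellow collar 40 mm diameter from 62 to 68 mm, violet handle 16 mm diameter from 68 to 148 mm (grip here)
- holder: fixed black probe holder: 44 mm square tower, 76 mm high, with a 22 mm square hole, open at the top, floor at 11 mm; base 85 mm square, 8 mm thick. Origin under its centre. The probe hangs in the hole with its collar resting on the rim, tip 14 mm above the table
- holder_mouth (a point): centre of the hole at the top of the holder, 76 mm above the table
- motor_a: bystander, to be left where it is: small dark brushless motor, 28 mm diameter, 34 mm high with shaft; origin on its underside
- motor_b: bystander, to be left where it is: small dark brushless motor, 28 mm diameter, 34 mm high with shaft; origin on its underside
- battery: bystander, to be left where it is: grey and orange battery pack 100 x 36 x 30 mm; origin on its underside
- screwdriver: bystander, to be left where it is: screwdriver lying on the table; origin on its underside
- flux: bystander, to be left where it is: amber bottle 44 mm diameter, 90 mm high; origin on its underside
- circuit: bystander, to be left where it is: green circuit board 85 x 56 mm, 19 mm high; origin on its underside
- screwbowl: bystander, to be left where it is: blue bowl 90 mm diameter, 35 mm high; origin on its underside

How it is judged (in metres and radians):
On the way, in this order (a step that is already met when the one before it is completed fails the run):
1. every tube lies in the groove of its own colour with its plain end against the stop (x of tube_red in the frame of stop_red above -0.0725 m and x of stop_red in the frame of tube_red above 0.066 m and y of tube_red in the frame of stop_red between -0.003 and 0.003 m and z of tube_red in the frame of stop_red between -0.003 and 0.003 m and angle between the x axis of each of tube_red, tube_green, tube_blue, tube_pink and the x axis of fixture, either way round below 0.04 rad and x of tube_green in the frame of stop_green above -0.0725 m and x of stop_green in the frame of tube_green above 0.066 m and y of tube_green in the frame of stop_green between -0.003 and 0.003 m and z of tube_green in the frame of stop_green between -0.003 and 0.003 m and x of tube_blue in the frame of stop_blue above -0.0725 m and x of stop_blue in the frame of tube_blue above 0.066 m and y of tube_blue in the frame of stop_blue between -0.003 and 0.003 m and z of tube_blue in the frame of stop_blue between -0.003 and 0.003 m and x of tube_pink in the frame of stop_pink above -0.0725 m and x of stop_pink in the frame of tube_pink above 0.066 m and y of tube_pink in the frame of stop_pink between -0.003 and 0.003 m and z of tube_pink in the frame of stop_pink between -0.003 and 0.003 m), for 0.2 s.
2. the probe tip touches the brass band of the red tube while that tube is fully home (contact force between probe and tube_red above 0.3 N and x of probe in the frame of tube_red between -0.055 and -0.035 m and x of tube_red in the frame of stop_red above -0.0725 m and x of stop_red in the frame of tube_red above 0.066 m and y of tube_red in the frame of stop_red between -0.003 and 0.003 m and z of tube_red in the frame of stop_red between -0.003 and 0.003 m and angle between the x axis of tube_red and the x axis of fixture, either way round below 0.04 rad), for 0.1 s.
3. the probe tip touches the brass band of the green tube while that tube is fully home (contact force between probe and tube_green above 0.3 N and x of probe in the frame of tube_green between -0.055 and -0.035 m and x of tube_green in the frame of stop_green above -0.0725 m and x of stop_green in the frame of tube_green above 0.066 m and y of tube_green in the frame of stop_green between -0.003 and 0.003 m and z of tube_green in the frame of stop_green between -0.003 and 0.003 m and angle between the x axis of tube_green and the x axis of fixture, either way round below 0.04 rad), for 0.1 s.
4. the probe tip touches the brass band of the blue tube while that tube is fully home (contact force between probe and tube_blue above 0.3 N and x of probe in the frame of tube_blue between -0.055 and -0.035 m and x of tube_blue in the frame of stop_blue above -0.0725 m and x of stop_blue in the frame of tube_blue above 0.066 m and y of tube_blue in the frame of stop_blue between -0.003 and 0.003 m and z of tube_blue in the frame of stop_blue between -0.003 and 0.003 m and angle between the x axis of tube_blue and the x axis of fixture, either way round below 0.04 rad), for 0.1 s.
5. the probe tip touches the brass band of the pink tube while that tube is fully home (contact force between probe and tube_pink above 0.3 N and x of probe in the frame of tube_pink between -0.055 and -0.035 m and x of tube_pink in the frame of stop_pink above -0.0725 m and x of stop_pink in the frame of tube_pink above 0.066 m and y of tube_pink in the frame of stop_pink between -0.003 and 0.003 m and z of tube_pink in the frame of stop_pink between -0.003 and 0.003 m and angle between the x axis of tube_pink and the x axis of fixture, either way round below 0.04 rad), for 0.1 s.
At the end, for the whole second after the job is handed in: Each tube present lies in the groove of its colour, band toward the open end, plain end within 2.5 mm of the stop, axis within 3 mm and 0.04 rad of seated; the probe hangs in its holder (tip within 12 mm of the hole axis, collar on the rim within 6 mm, tilt under 0.12 rad); all at rest (all of step 1 and horizontal distance between probe and holder_mouth below 0.012 m and angle between probe's own z axis and vertical below 0.12 rad and z of probe in the frame of holder_mouth between -0.067 and -0.056 m and linear speed of each of probe, tube_red, tube_green, tube_blue, tube_pink below 0.02 m/s); the robot touches nothing.
It fails at once if a bystander is moved more than 30 mm (distance of any of motor_a, motor_b, battery, screwdriver, flux, circuit, screwbowl from where it was at the start of the episode above 0.03 m).
Of tube_red, tube_green, tube_blue, tube_pink only 3 to 4 are there at a start; the rules pass over those that are not, and their reading is None.
At some moment in a run one of tube_red, tube_green, tube_blue, tube_pink may be knocked a few centimetres aside while the robot is not near it.
Once in a run the grip may slacken for a moment while it holds something.
It also fails if it takes over 210 s, if anything falls off the work surface, if the arm or the gripper's body presses on something with over 40 N, if the wrist force passes 120 N, or if a joint passes its speed limit or range.

### The arm

A 6-joint arm with a two-finger parallel gripper is mounted at the origin on the work surface. World frame = base frame: x ahead of the robot, y to its left, z up, the work surface at z = 0. Lengths are in mm, angles in rad, forces in N, time in s.
With the tool pointing down it reaches from about 275 to 750 mm from the base axis. Payload 10.2 kg.
Tool frame: the origin (TCP) lies at the very end of the fingers, on their centre line; the grasp point (between the pads) lies 19 mm behind it (ctrl.grip_depth is the distance from the TCP to the grasp point, in mm); z points along the fingers, x is the direction in which the jaws open and shut, and the axes are right-handed (so a half turn about z gives the same grasp; the last joint's range is limited). The gripper opens to 85 mm and grips with 20 to 120 N. Pads are 22 mm wide; open, the fingers measure 114 mm over their backs; the gripper's body (76 mm by 85 mm) begins 54 mm behind the grasp point. The pads swing forward as they close: fully open they stand 13 mm farther back than shut.
Start: joints at [0.958, 0.313, 1.498, -0, 1.331, -0.223], TCP at [199.515, 485.618, 231.294] pointing down, gripper open.
Joint ranges: [-2.94, 2.94], [-0.97, 2.17], [0.19, 2.56], [-1.23, 4.37], [0.02, 3.11], [-2.88, 2.88]. Speed limits (rad/s): [2.39, 2.39, 3.01, 3.14, 3.14, 3.14].

### API

Orientations are given as a unit quaternion [w, x, y, z].
In Python, from rig import ctrl gives the robot as it stands.
- The arm moves only by the tool play_rows, never from a script. Its argument "motion" is a list of rows, each a list of 2 entries, a list of its own where there are three numbers: the shift along the tool's x, y, z in mm, then the turn, a rotation vector about the tool's x, y, z in degrees. A call has 1 to 20 rows; each row shifts and turns the commanded pose from where the row before left it, along the tool's axes as they then stand; what a row does not reach is not made up. A row lasts 1/12 s, in which the tool goes at most 41.7 mm and 7.16 degrees, less where a joint would pass 70% of its speed; a pose out of reach is approached as far as the arm can. A call with a gripper value outside its range is refused whole. "fingers" is the finger opening in mm, from 0 to 85.4, set as the call begins (left out, the last holds). The fingers move at their own pace and stop on an object; "squeeze" is the grip in N (left out, the last holds). Time passes only in rows, so rows that do not move let the fingers close. It gives the time, the measured TCP pose, the force and the opening at its end, in the units of the state.
- ctrl.sense(): the state, without advancing time (a new reading comes with each control period).
- ctrl.capture(name): name is "side" or "top"; returns the picture (420x560x3 uint8, red, green, blue); there is no depth.
- ctrl.get_calibration(name): a dict with "K" (3x3 intrinsics, pixels), "R" (3x3) and "t" (3): a world point X has camera coordinates R X + t. Camera axes: x right, y down, z forward; pixel columns grow to the right and rows downward; lengths in mm; the calibration is good to about 2 mm. A picture is of the moment at which its call begins. get_calibration takes no time and is no camera call.
- ctrl.finish_job(): hands the job in, once; it reports no verdict.
Trained networks look in the newest picture that a camera, given by its name, has taken for a name from the list of things; names that differ only in an ending like _2 or _b are one class to them, and where a whole thing is asked for, a point or a joint stands for the part that bears it (a point fixed in the world has none). Each returns a list of dicts, best first, with "p" (0 to 1); they miss things now and then, are a little off and sometimes report something else, mostly with a low value. They report only what shows in the picture. A call takes as long as a camera call.
- ctrl.spot_in(camera, name): "position" ([column, row] as shares, 0 to 1, of the picture: columns of its width, rows of its height, amid what is visible of it).
The state is a dict: "time_s": time; "joints": joint angles; "dq": joint speeds; "tau": joint torques, N m; "eef_pos": TCP position; "ee_rot": TCP orientation; "force": force on the tool from outside, world axes, zero at the start; "wrist_torque": the same for the moment, N m; "grip_width": opening from 0.0 (shut) to 1.0 (fully open).
Only numpy, scipy, OpenCV 4.12 (cv2) and the standard library are available. Lean on these libraries where they do the work, as an engineer would, in place of code of your own. Each camera call takes 0.05 s, during which the arm holds its last target. There are 200 camera calls.

## Working session

There is one attempt and no reset: what is moved stays moved. The work goes in short steps, Python scripts to look and compute and a tool call to move; the robot and the scene stay as the last step left them, time stands still between calls to the robot, and variables do not carry over. Pictures are saved under pics/ and viewed, about 12 in all and at most 16, crops included, and the job is handed in when it is done.

Besides the shell and the picture viewer there is one more tool, called after "Request:" as name(argument=value, ...) on one line, values as JSON. play_rows: Moves the arm, as the interface text tells. Its arguments: {"type":"object","properties":{"motion":{"type":"array"},"fingers":{"type":"number"},"squeeze":{"type":"number"}},"required":["motion"]}

```bash
mkdir -p pics; ls; python3 - <<'E'
from rig import ctrl
import cv2
for n in("top","side"):
    im=ctrl.capture(n); cv2.imwrite(f"pics/{n}0.png",im[:,:,::-1])
    c=ctrl.get_calibration(n); print(n,c["K"],c["R"],c["t"])
print(ctrl.sense())
E
```

```text
pics
top [[470.39585781   0.         279.65162191]
 [  0.         470.39585781 205.06795358]
 [  0.           0.           1.        ]] [[ 0.02663153 -0.99950819 -0.01655733]
 [-0.98937194 -0.02398571 -0.14341498]
 [ 0.14294731  0.02020072 -0.98952413]] [-3.56896547e-01  5.33016977e+02  1.51744247e+03]
side [[381.97789061   0.         282.0533864 ]
 [  0.         381.97789061 213.10759915]
 [  0.           0.           1.        ]] [[ 0.70083571 -0.71320212  0.01311625]
 [-0.42201954 -0.42938609 -0.79845294]
 [ 0.57509027  0.55404902 -0.60191434]] [-351.32704083  299.84048497  680.41514826]
{'time_s': 0.1, 'joints': array([ 9.57590982e-01,  3.13414192e-01,  1.49835856e+00,  2.28148883e-05,
        1.33099147e+00, -2.23416476e-01]), 'dq': array([-0.00044782, -0.00307934, -0.00222892,  0.00185498, -0.00120584,
        0.00101084]), 'tau': array([ 3.98897217e-03, -4.12900937e+01, -2.60144162e+01, -1.79006797e-04,
        2.96013939e-03,  9.48852448e-05]), 'eef_pos': array([199.37754723, 485.42506067, 230.78295394]), 'ee_rot': array([ 1.99895394e-04,  8.30661688e-01,  5.56777170e-01, -5.50733010e-04]), 'force': array([0.28069467, 0.02581652, 0.17231481]), 'wrist_torque': array([-0.03002793, -0.02135072, -0.00502145]), 'grip_width': 0.9968775623947366}
```

View pics/top0.png

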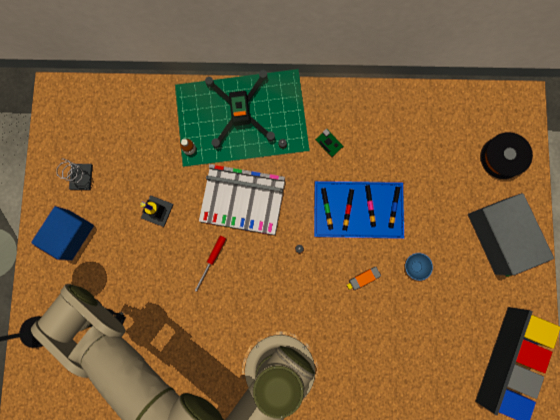

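View pics/side0.png

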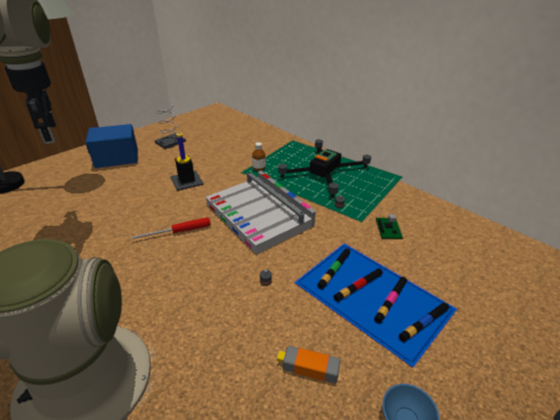

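The top view shows the fixture around (242,200), the mat at (358,209) with four tubes (green 327, red 348, pink 370, blue 394) and the holder at (155,210). The side view agrees. Next I'll enlarge these areas.

```bash
cat > h.py <<'E'
import numpy as np, cv2
from rig import ctrl
C={n:ctrl.get_calibration(n) for n in("top","side")}
def proj(n,P):
    c=C[n]; q=np.atleast_2d(P)@np.array(c["R"]).T+np.array(c["t"]); u=q@np.array(c["K"]).T; return u[:,:2]/u[:,2:]
def back(n,px,z):
    c=C[n]; R=np.array(c["R"]); d=R.T@np.linalg.solve(np.array(c["K"]),[px[0],px[1],1]); o=-R.T@np.array(c["t"])
    return o+d*(z-o[2])/d[2]
def crop(im,x0,y0,x1,y1,s,f): cv2.imwrite(f,cv2.resize(im[y0:y1,x0:x1],None,fx=s,fy=s,interpolation=cv2.INTER_CUBIC)[:,:,::-1])
E
python3 - <<'E'
from h import *
t=cv2.imread("pics/top0.png")[:,:,::-1]; s=cv2.imread("pics/side0.png")[:,:,::-1]
crop(t,135,155,295,245,5,"pics/tf.png"); crop(t,305,170,415,245,7,"pics/tm.png"); crop(s,165,130,325,250,5,"pics/sf.png"); crop(s,290,240,460,355,4.7,"pics/sm.png")
ctrl.capture("top");ctrl.capture("side")
for nm in ["tube_red","tube_green","tube_blue","tube_pink","fixture","stop_red","stop_pink","holder","holder_mouth","probe","mat","flux","screwdriver","motor_a","motor_b"]:
    for n,(z) in (("top",0),("side",0)):
        r=ctrl.spot_in(n,nm)
        print(nm,n,[(np.round(np.array(d["position"])*[560,420],1),round(d["p"],2),np.round(back(n,np.array(d["position"])*[560,420],11))[:2]) for d in r[:2]])
E
```

```text
tube_red top [(array([346. , 211.1]), 0.5, array([ 522., -209.]))]
tube_red side [(array([359.1, 288.4]), 0.74, array([ 519., -222.])), (array([259.4, 214.1]), 0.54, array([547., 134.]))]
tube_green top [(array([328.8, 209.3]), 0.79, array([ 527., -151.])), (array([394.3, 210.2]), 0.34, array([ 529., -370.]))]
tube_green side [(array([332.4, 265.6]), 0.63, array([ 533., -136.]))]
tube_blue top []
tube_blue side [(array([423. , 324.2]), 0.61, array([ 532., -370.]))]
tube_pink top [(array([367.2, 203.6]), 0.79, array([ 549., -280.]))]
tube_pink side [(array([260.6, 212.9]), 0.69, array([553., 135.])), (array([392.5, 302.6]), 0.66, array([ 537., -296.]))]
fixture top [(array([242.8, 198.4]), 0.79, array([557., 139.])), (array([189.2, 144.3]), 0.53, array([741., 331.]))]
fixture side [(array([260.6, 211. ]), 0.97, array([559., 142.])), (array([394.3, 226.5]), 0.6, array([ 768., -161.]))]
stop_red top [(array([243.3, 198.2]), 0.57, array([557., 137.]))]
stop_red side [(array([259.5, 213.8]), 0.79, array([548., 135.])), (array([391.2, 301.2]), 0.29, array([ 538., -292.]))]
stop_pink top [(
[... 838 characters left out ...]
.47, array([734., 328.]))]
flux side [(array([259.2, 154.3]), 0.64, array([783., 389.])), (array([182. , 150.7]), 0.21, array([605., 599.]))]
screwdriver top [(array([217.2, 252.4]), 0.73, array([373., 217.]))]
screwdriver side [(array([183.8, 230.5]), 0.68, array([358., 220.])), (array([380. , 300.9]), 0.61, array([ 522., -275.]))]
motor_a top [(array([281.6, 142.7]), 0.42, array([753.,  13.]))]
motor_a side [(array([188. , 228.2]), 0.55, array([371., 221.])), (array([267.1, 276.9]), 0.45, array([398., -53.]))]
motor_b top [(array([281.6, 142.7]), 0.42, array([753.,  13.]))]
motor_b side [(array([188. , 228.2]), 0.55, array([371., 221.])), (array([267.1, 276.9]), 0.45, array([398., -53.]))]
```

View pics/tf.png

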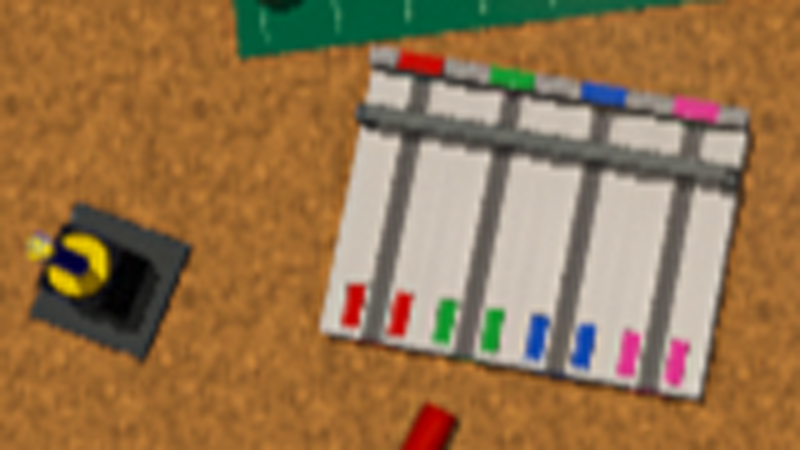

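View pics/sf.png

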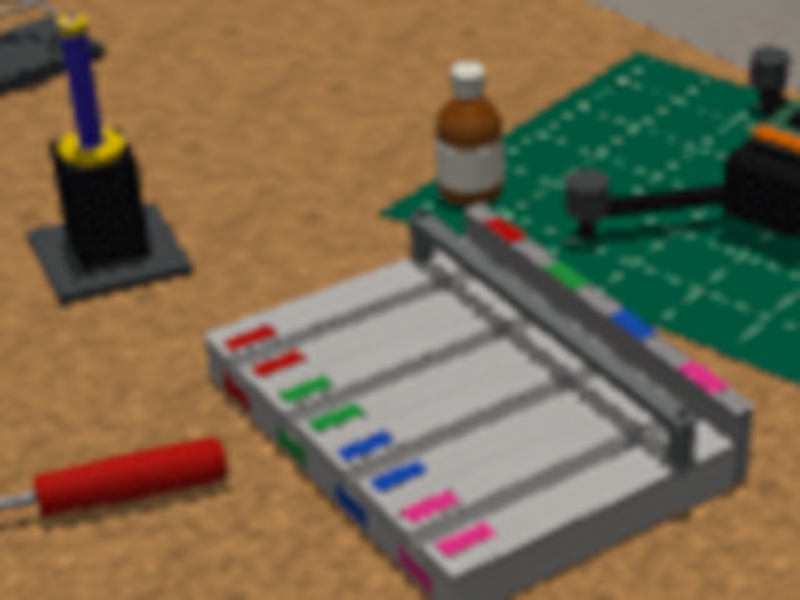

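Fixture corners and strips are clear, with red on the left. The front corners in the top crop are (321,335) and (702,400). The holder's collar is at (77,265) in the top crop and (92,147) in the side crop. Now the mat.

View pics/tm.png

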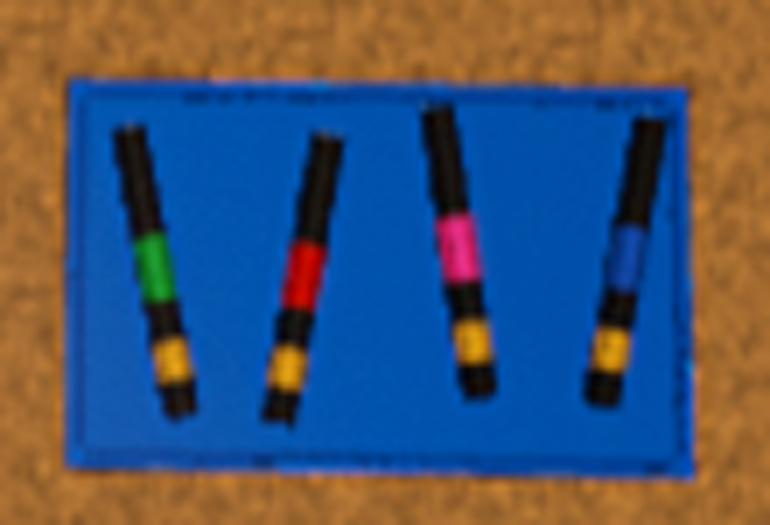

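View pics/sm.png

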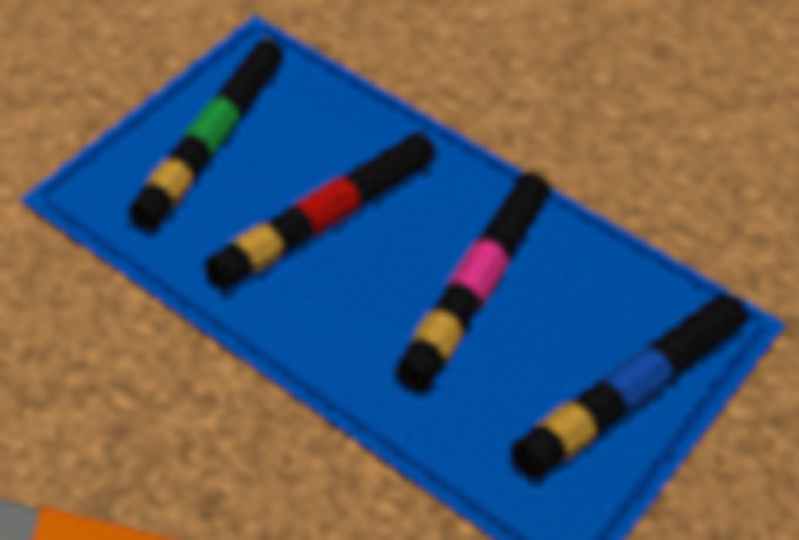

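```bash
cat > fit.py <<'E'
from h import *
from scipy.optimize import least_squares
def px(p,x0,y0,s): return (np.array(p,float)+.5)/s-.5+[x0,y0]
def pose(p,L): # L in object frame
    c,s=np.cos(p[2]),np.sin(p[2]); L=np.array(L,float)
    return np.c_[p[0]+c*L[:,0]-s*L[:,1],p[1]+s*L[:,0]+c*L[:,1],L[:,2]]
def fit(obs,x0):
    f=lambda p:np.concatenate([(proj(n,pose(p,L))-P).ravel()*w for n,L,P,w in obs])
    return least_squares(f,x0,loss="soft_l1")
def show(name,obs,x0):
    for tag,o in (("both",obs),("top",obs[:1]),("side",obs[1:])):
        r=fit(o,x0); print(name,tag,np.round(r.x[:2],1),round(np.degrees(r.x[2]),2),"rms px",round(np.sqrt(np.mean(r.fun**2)),2))
E
cat > a.py <<'E'
from fit import *
ft=[(-90,128,30),(-90,-128,30),(90,128,50),(90,-128,50),(-90,93,29),(-90,31,29),(-90,-31,29),(-90,-93,29)]
pt=px([(321,335),(702,400),(370,67),(748,123),(375,341),(467,356),(558,373),(650,389)],135,155,5)
fs=[(-90,128,30),(-90,-128,30),(90,-128,50),(-90,-128,0)]
ps=px([(206,335),(444,577),(738,410),(448,600)],165,130,5)[:3]
show("fix",[("top",ft,pt,1),("side",fs[:3],ps,1)],[557,139,-.15])
T={"green":([(130,127),(181,415),(156,267),(172,360)],[(270,45),(145,222),(214,123),(168,181)]),
"red":([(327,135),(278,420),(303,276),(288,367)],[(425,145),(218,275),(330,204),(260,246)]),
"pink":([(438,107),(480,397),(459,248),(474,341)],[(537,182),(415,380),(481,268),(437,332)]),
"blue":([(650,119),(602,403),(628,258),(610,350)],[(737,305),(530,465),(640,376),(570,427)])}
L=[(70,0,11),(-70,0,11),(0,0,15),(-45,0,15)]
for k,(a,b) in T.items(): show(k,[("top",L,px(a,305,170,7),1),("side",L,px(b,290,240,4.7),1)],[530,-250,0])
# holder: base corners z=8 ; collar top z=82 centre
hb=[(-42.5,42.5,8),(42.5,42.5,8),(42.5,-42.5,8),(-42.5,-42.5,8),(0,0,82)]
show("holder",[("top",[hb[i] for i in(0,1,2,3,4)],px([(32,316),(80,205),(190,247),(143,360),(77,265)],135,155,5),1),
 ("side",[hb[i] for i in(0,3,2,4)],px([(28,236),(64,300),(190,268),(92,147)],165,130,5),1)],[500,430,-.4])
print(proj("top",[(0,0,0)]), back("top",px((40,243),135,155,5),162),back("side",px((72,18),165,130,5),162))
E
python3 a.py
```

```text
fix both [544.5 140.5] -8.28 rms px 0.75
fix top [544.3 139.7] -8.09 rms px 0.31
fix side [546.7 144.6] -9.27 rms px 0.65
green both [ 531.2 -143.7] -8268.37 rms px 0.54
green top [ 530.6 -144.6] -2509.35 rms px 0.13
green side [ 532.2 -142.7] -8267.77 rms px 0.59
red both [ 529.5 -214.9] -8.95 rms px 0.26
red top [ 528.7 -215.1] -369.26 rms px 0.05
red side [ 530.1 -214.6] -728.75 rms px 0.26
pink both [ 544.8 -288.9] 8.55 rms px 0.5
pink top [ 543.4 -289.6] 8.19 rms px 0.15
pink side [ 546.2 -288.1] 8.76 rms px 0.46
blue both [ 542.  -369.4] 8630.2 rms px 0.4
blue top [ 540.7 -369.3] 7909.93 rms px 0.11
blue side [ 543.  -369.3] 32030.37 rms px 0.4
holder both [507.6 429. ] -19.3 rms px 0.5
holder top [507.4 429. ] -19.7 rms px 0.47
holder side [507.9 429.2] -18.28 rms px 0.52
[[279.54098664 370.29924399]] [510.61086911 429.97508974 162.        ] [513.25368136 438.86300153 162.        ]
```

```bash
cat > plan.py <<'E'
from h import *
R_=np.radians
def rot2(a): return np.array([[np.cos(a),-np.sin(a)],[np.sin(a),np.cos(a)]])
TU={"green":(530.9,-144.2,11.1),"red":(529.2,-215,-9.0),"pink":(544.2,-289.2,8.4),"blue":(541.5,-369.3,-9.9)}
FX=(544.4,140.0,-8.15)
GY={"red":93,"green":31,"blue":-31,"pink":-93}
def on(o,x,y=0): return np.array(o[:2])+rot2(R_(o[2]))@[x,y]
def yaw_of(s):
    w,x,y,z=s["ee_rot"]; return np.degrees(2*np.arctan2(y,x))
def steps(targets,s=None):
    """targets (x,y,z,yaw): prints turn (deg about tool z) then shift in tool axes"""
    s=s or ctrl.sense(); p=np.array(s["eef_pos"]); a=yaw_of(s)
    for t in targets:
        d=(a-t[3]+180)%360-180; e=np.array(t[:3])-p
        xy=rot2(-R_(t[3]))@e[:2]; print("turn",round(d,2),"shift",np.round([xy[0],-xy[1],-e[2]],1),"->",np.round(t,1)); p=np.array(t[:3]); a=t[3]
def tube(c,t=-18,grip=7.5,lay=-30,zl=31):
    o=TU[c]; g=on(o,t); ya=o[2]+90; f=FX; yf=f[2]+90; l=on(f,lay+t,GY[c]); h=on(f,20+t,GY[c])
    steps([(*g,130,ya),(*g,grip,ya),(*g,130,ya),(*l,130,yf),(*l,zl,yf),(*h,zl,yf),(*h,130,yf)])
E
python3 -c "
from plan import *
tube('red')"
```

```text
turn -13.33 shift [-640.4  417.2  101.3] -> [ 511.4 -212.2  130.    81. ]
turn 0.0 shift [  0.   -0.  122.5] -> [ 511.4 -212.2    7.5   81. ]
turn 0.0 shift [   0.    -0.  -122.5] -> [ 511.4 -212.2  130.    81. ]
turn -0.85 shift [446.3 -65.3  -0. ] -> [510.1 238.9 130.   81.8]
turn 0.0 shift [ 0. -0. 99.] -> [510.1 238.9  31.   81.8]
turn 0.0 shift [-0. 50. -0.] -> [559.6 231.8  31.   81.8]
turn 0.0 shift [  0.  -0. -99.] -> [559.6 231.8 130.   81.8]
```

Request:
play_rows(motion=[[[0,0,0],[0,0,-6.7]],[[0,0,0],[0,0,-6.7]],[[-21.3,13.9,3.4],[0,0,0]],[[-21.3,13.9,3.4],[0,0,0]],[[-21.3,13.9,3.4],[0,0,0]],[[-21.3,13.9,3.4],[0,0,0]],[[-21.3,13.9,3.4],[0,0,0]],[[-21.3,13.9,3.4],[0,0,0]],[[-21.3,13.9,3.4],[0,0,0]],[[-21.3,13.9,3.4],[0,0,0]],[[-21.3,13.9,3.4],[0,0,0]],[[-21.3,13.9,3.4],[0,0,0]],[[-21.3,13.9,3.4],[0,0,0]],[[-21.3,13.9,3.4],[0,0,0]],[[-21.3,13.9,3.4],[0,0,0]],[[-21.3,13.9,3.4],[0,0,0]],[[-21.3,13.9,3.4],[0,0,0]],[[-21.3,13.9,3.4],[0,0,0]],[[-21.3,13.9,3.4],[0,0,0]],[[-21.3,13.9,3.4],[0,0,0]]], fingers=50, squeeze=40)

```text
time_s: 3.37
eef_pos: [387.5, 66.8, 170.1]
ee_rot: [0.0, 0.76, 0.65, 0.0]
force: [0.6, -0.0, 0.5]
grip_width: 0.587
```

Request:
play_rows(motion=[[[-21.3,13.9,3.4],[0,0,0]],[[-21.3,13.9,3.4],[0,0,0]],[[-21.3,13.9,3.4],[0,0,0]],[[-21.3,13.9,3.4],[0,0,0]],[[-21.3,13.9,3.4],[0,0,0]],[[-21.3,13.9,3.4],[0,0,0]],[[-21.3,13.9,3.4],[0,0,0]],[[-21.3,13.9,3.4],[0,0,0]],[[-21.3,13.9,3.4],[0,0,0]],[[-21.3,13.9,3.4],[0,0,0]],[[-21.3,13.9,3.4],[0,0,0]],[[-21.3,13.9,3.4],[0,0,0]],[[0,0,0],[0,0,0]],[[0,0,0],[0,0,0]]])

```text
time_s: 4.53
eef_pos: [512.1, -211.0, 128.8]
ee_rot: [-0.0, 0.76, 0.649, -0.0]
force: [0.3, -0.4, 0.4]
grip_width: 0.587
```

```bash
python3 -c "
from plan import *
tube('red')"
```

```text
turn -0.01 shift [-1.3 -0.5 -1.2] -> [ 511.4 -212.2  130.    81. ]
turn 0.0 shift [  0.   -0.  122.5] -> [ 511.4 -212.2    7.5   81. ]
turn 0.0 shift [   0.    -0.  -122.5] -> [ 511.4 -212.2  130.    81. ]
turn -0.85 shift [446.3 -65.3  -0. ] -> [510.1 238.9 130.   81.8]
turn 0.0 shift [ 0. -0. 99.] -> [510.1 238.9  31.   81.8]
turn 0.0 shift [-0. 50. -0.] -> [559.6 231.8  31.   81.8]
turn 0.0 shift [  0.  -0. -99.] -> [559.6 231.8 130.   81.8]
```

Request:
play_rows(motion=[[[-1.3,-0.5,20],[0,0,0]],[[0,0,20],[0,0,0]],[[0,0,20],[0,0,0]],[[0,0,20],[0,0,0]],[[0,0,15],[0,0,0]],[[0,0,10],[0,0,0]],[[0,0,6],[0,0,0]],[[0,0,5],[0,0,0]],[[0,0,5],[0,0,0]],[[0,0,0],[0,0,0]],[[0,0,0],[0,0,0]]])

```text
time_s: 5.45
eef_pos: [511.7, -211.7, 8.6]
ee_rot: [0.0, 0.76, 0.65, 0.0]
force: [-1.0, 0.2, 0.1]
grip_width: 0.585
```

Request:
play_rows(motion=[[[0,0,0],[0,0,0]],[[0,0,0],[0,0,0]],[[0,0,0],[0,0,0]],[[0,0,0],[0,0,0]],[[0,0,0],[0,0,0]],[[0,0,0],[0,0,0]],[[0,0,0],[0,0,0]],[[0,0,0],[0,0,0]]], fingers=0, squeeze=60)

```text
time_s: 6.12
eef_pos: [511.8, -211.8, 8.9]
ee_rot: [0.0, 0.76, 0.65, 0.0]
force: [-1.6, 0.4, 5.9]
grip_width: 0.16
```

Request:
play_rows(motion=[[[0,0,0],[0,0,0]],[[0,0,0],[0,0,0]],[[0,0,0],[0,0,0]],[[0,0,1.5],[0,0,0]],[[0,0,1.5],[0,0,0]],[[0,0,1.5],[0,0,0]],[[0,0,0],[0,0,0]],[[0,0,0],[0,0,0]]], fingers=24)

```text
time_s: 6.78
eef_pos: [511.4, -211.5, 3.6]
ee_rot: [-0.0, 0.76, 0.65, -0.0]
force: [-0.2, 0.2, 0.0]
grip_width: 0.28
```

Request:
play_rows(motion=[[[0,0,0],[0,0,0]],[[0,0,0],[0,0,0]],[[0,0,0],[0,0,0]],[[0,0,0],[0,0,0]],[[0,0,0],[0,0,0]],[[0,0,0],[0,0,0]]], fingers=0)

```text
time_s: 7.28
eef_pos: [511.6, -211.7, 4.0]
ee_rot: [0.0, 0.76, 0.65, 0.0]
force: [0.4, -0.3, 3.3]
grip_width: 0.162
```

Request:
play_rows(motion=[[[0,0,0],[0,0,0]],[[0,0,0],[0,0,0]],[[0,0,0],[0,0,0]],[[0,0,-2],[0,0,0]],[[0,0,-2],[0,0,0]],[[0,0,0],[0,0,0]]], fingers=24)

```text
time_s: 7.78
eef_pos: [511.7, -211.7, 8.2]
ee_rot: [0.0, 0.76, 0.65, 0.0]
force: [-0.7, 0.5, -0.2]
grip_width: 0.281
```

Request:
play_rows(motion=[[[0,0,0],[0,0,0]],[[0,0,0],[0,0,0]],[[0,0,0],[0,0,0]],[[0,0,0],[0,0,0]],[[0,0,0],[0,0,0]],[[0,0,0],[0,0,0]],[[0,0,-5],[0,0,0]],[[0,0,-15],[0,0,0]],[[0,0,-20],[0,0,0]],[[0,0,-20],[0,0,0]],[[0,0,-20],[0,0,0]],[[0,0,-20],[0,0,0]],[[0,0,-20],[0,0,0]],[[0,0,0],[0,0,0]],[[0,0,0],[0,0,0]]], fingers=0)

```text
time_s: 9.03
eef_pos: [511.7, -211.7, 128.3]
ee_rot: [0.001, 0.76, 0.65, 0.0]
force: [-0.4, 1.2, -1.9]
grip_width: 0.164
```

```bash
python3 -c "
from plan import *
tube('red')
t=ctrl.capture('top');s=ctrl.capture('side')
a=cv2.resize(t[150:260,300:420],None,fx=3.3,fy=3.3,interpolation=2);b=cv2.resize(s[170:330,300:420],None,fx=2.26,fy=2.26,interpolation=2)[:363]
h=min(len(a),len(b));cv2.imwrite('pics/g1.png',np.hstack([a[:h],b[:h]])[:,:,::-1])
"
```

```text
turn 0.07 shift [-0.5 -0.2 -1.7] -> [ 511.4 -212.2  130.    81. ]
turn 0.0 shift [  0.   -0.  122.5] -> [ 511.4 -212.2    7.5   81. ]
turn 0.0 shift [   0.    -0.  -122.5] -> [ 511.4 -212.2  130.    81. ]
turn -0.85 shift [446.3 -65.3  -0. ] -> [510.1 238.9 130.   81.8]
turn 0.0 shift [ 0. -0. 99.] -> [510.1 238.9  31.   81.8]
turn 0.0 shift [-0. 50. -0.] -> [559.6 231.8  31.   81.8]
turn 0.0 shift [  0.  -0. -99.] -> [559.6 231.8 130.   81.8]
```

View pics/g1.png

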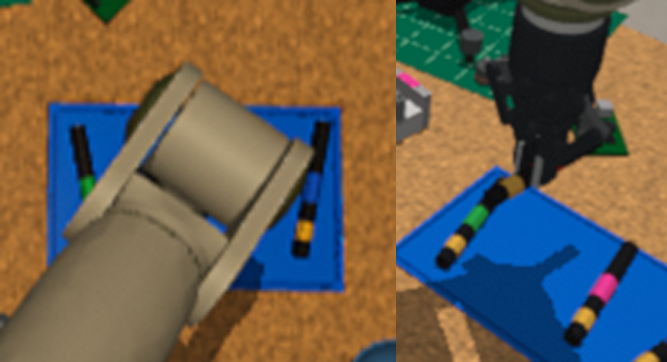

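Request:
play_rows(motion=[[[0,0,0],[0,0,-0.9]],[[12.8,-1.9,0],[0,0,0]],[[24,-3.5,0],[0,0,0]],[[24,-3.5,0],[0,0,0]],[[24,-3.5,0],[0,0,0]],[[24,-3.5,0],[0,0,0]],[[24,-3.5,0],[0,0,0]],[[24,-3.5,0],[0,0,0]],[[24,-3.5,0],[0,0,0]],[[24,-3.5,0],[0,0,0]],[[24,-3.5,0],[0,0,0]],[[24,-3.5,0],[0,0,0]],[[24,-3.5,0],[0,0,0]],[[24,-3.5,0],[0,0,0]],[[24,-3.5,0],[0,0,0]],[[24,-3.5,0],[0,0,0]],[[24,-3.5,0],[0,0,0]],[[24,-3.5,0],[0,0,0]],[[24,-3.5,0],[0,0,0]],[[24,-3.5,0],[0,0,0]]])

```text
time_s: 10.8
eef_pos: [508.3, 239.8, 127.2]
ee_rot: [-0.0, 0.755, 0.656, -0.001]
force: [-0.3, -0.4, -0.8]
grip_width: 0.157
```

Request:
play_rows(motion=[[[0,0,15],[0,0,0]],[[0,0,20],[0,0,0]],[[0,0,20],[0,0,0]],[[0,0,15],[0,0,0]],[[0,0,0],[0,0,0]],[[0,0,0],[0,0,0]]])

```text
time_s: 11.3
eef_pos: [508.6, 238.3, 57.3]
ee_rot: [-0.0, 0.755, 0.656, -0.001]
force: [-0.1, -0.1, 0.5]
grip_width: 0.159
```

```bash
python3 -c "
from plan import *
s=ctrl.sense();print(s['eef_pos'],s['force'],s['grip_width'],yaw_of(s))
steps([(510.1,238.9,31.5,81.8)])
t=ctrl.capture('top');s=ctrl.capture('side')
a=cv2.resize(t[155:245,180:300],None,fx=3.3,fy=3.3,interpolation=2);b=cv2.resize(s[160:265,180:330],None,fx=2.83,fy=2.83,interpolation=2)
h=min(len(a),len(b));cv2.imwrite('pics/g2.png',np.hstack([a[:h],b[:h]])[:,:,::-1])
"
```

```text
[508.6189273  238.30695373  57.33365832] [-0.11988607 -0.12596553  0.50771366] 0.15926065264340195 81.99045026870506
turn 0.19 shift [ 0.8  1.4 25.8] -> [510.1 238.9  31.5  81.8]
```

View pics/g2.png

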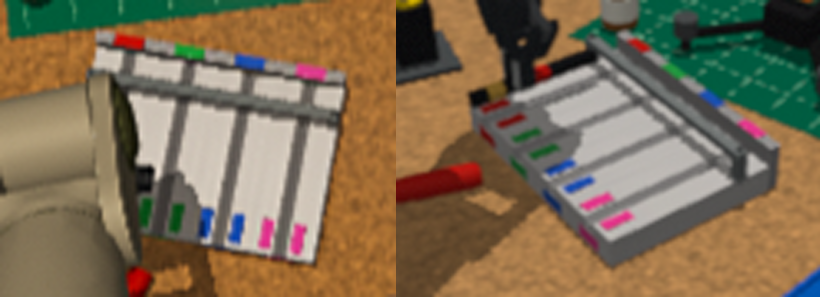

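```bash
python3 -c "
from plan import *
g=ctrl.sense()['eef_pos'];o=(g[0],g[1],-8.0)
for x in (88,-52,-27,18): print(x,proj('side',[(*on(o,x),60)]).round(1))
for x,y,z in((50,123,60),(50,93,60),(50,93,50),(40,93,60)):print(x,y,z,proj('side',[(*on(FX,x,y),z)]).round(1))
"
```

```text
88 [[250.  179.8]]
-52 [[207.2 196. ]]
-27 [[215.2 192.9]]
18 [[229.3 187.6]]
50 123 60 [[247.2 174.3]]
50 93 60 [[252.8 178.6]]
50 93 50 [[252.9 181.5]]
40 93 60 [[250.  179.7]]
```

Request:
play_rows(motion=[[[0.8,-6,6],[0,0,0]],[[0,0,6],[0,0,0]],[[0,0,6],[0,0,0]],[[0,0,3],[0,0,0]],[[0,0,2],[0,0,0]],[[0,0,1],[0,0,0]],[[0,0,0],[0,0,0]],[[0,0,0],[0,0,0]]])

```text
time_s: 12.07
eef_pos: [503.8, 239.5, 33.9]
ee_rot: [0.0, 0.755, 0.656, 0.0]
force: [0.1, 0.1, -0.8]
grip_width: 0.168
```

Request:
play_rows(motion=[[[0,0,1],[0,0,0]],[[0,0,1],[0,0,0]],[[0,0,0],[0,0,0]],[[0,0,0],[0,0,0]]])

```text
time_s: 12.4
eef_pos: [504.2, 240.2, 32.7]
ee_rot: [0.0, 0.755, 0.656, 0.001]
force: [-1.2, 3.0, 6.4]
grip_width: 0.166
```

Request:
play_rows(motion=[[[0,0,1],[0,0,0]],[[0,0,0],[0,0,0]],[[0,0,0],[0,0,0]]])

```text
time_s: 12.65
eef_pos: [504.4, 240.6, 32.2]
ee_rot: [0.0, 0.755, 0.656, 0.002]
force: [-2.1, 4.9, 9.3]
grip_width: 0.16
```

Request:
play_rows(motion=[[[0,0,0],[0,0,0]],[[0,0,0],[0,0,0]],[[0,0,0],[0,0,0]],[[1.5,0,0],[0,0,0]],[[0,0,0],[0,0,0]]], fingers=26)

```text
time_s: 13.07
eef_pos: [503.8, 241.1, 30.6]
ee_rot: [-0.0, 0.755, 0.656, -0.0]
force: [0.2, 0.6, -0.2]
grip_width: 0.301
```

Request:
play_rows(motion=[[[0,0,0],[0,0,0]],[[0,0,0],[0,0,0]],[[0,0,0],[0,0,0]],[[0,0,0],[0,0,0]],[[0,0,0],[0,0,0]],[[0,0,0],[0,0,0]]], fingers=0, squeeze=25)

```text
time_s: 13.57
eef_pos: [503.8, 241.1, 30.8]
ee_rot: [-0.0, 0.755, 0.656, 0.0]
force: [0.2, 1.3, -0.6]
grip_width: 0.172
```

Request:
play_rows(motion=[[[0.3,3,0],[0,0,0]],[[0,4,0],[0,0,0]],[[0,5,0],[0,0,0]],[[0,5,0],[0,0,0]],[[0,5,0],[0,0,0]],[[0,5,0],[0,0,0]],[[0,5,0],[0,0,0]],[[0,5,0],[0,0,0]],[[0,5,0],[0,0,0]],[[0,4,0],[0,0,0]],[[0,3,0],[0,0,0]],[[0,0,0],[0,0,0]],[[0,0,0],[0,0,0]]])

```text
time_s: 14.65
eef_pos: [552.4, 234.4, 30.8]
ee_rot: [0.0, 0.755, 0.656, -0.0]
force: [0.6, 0.2, -0.2]
grip_width: 0.177
```

Request:
play_rows(motion=[[[0,1.5,0],[0,0,0]],[[0,1.5,0],[0,0,0]],[[0,1.5,0],[0,0,0]],[[0,0,0],[0,0,0]],[[0,0,0],[0,0,0]]])

```text
time_s: 15.07
eef_pos: [557.0, 233.9, 30.8]
ee_rot: [0.0, 0.755, 0.656, 0.0]
force: [0.1, -0.6, -0.6]
grip_width: 0.178
```

Request:
play_rows(motion=[[[0,1,0],[0,0,0]],[[0,1,0],[0,0,0]],[[0,0,0],[0,0,0]],[[0,0,0],[0,0,0]]])

```text
time_s: 15.4
eef_pos: [558.9, 233.6, 30.8]
ee_rot: [0.0, 0.755, 0.656, 0.0]
force: [0.8, -0.1, 0.1]
grip_width: 0.177
```

Request:
play_rows(motion=[[[0,1,0],[0,0,0]],[[0,1,0],[0,0,0]],[[0,0,0],[0,0,0]],[[0,0,0],[0,0,0]]])

```text
time_s: 15.73
eef_pos: [560.9, 233.3, 30.8]
ee_rot: [0.0, 0.755, 0.656, 0.0]
force: [1.2, -0.7, 0.1]
grip_width: 0.18
```

Request:
play_rows(motion=[[[0,1,0],[0,0,0]],[[0,1,0],[0,0,0]],[[0,0,0],[0,0,0]],[[0,0,0],[0,0,0]]])

```text
time_s: 16.07
eef_pos: [561.9, 233.1, 30.6]
ee_rot: [-0.001, 0.755, 0.656, -0.001]
force: [-5.0, -0.3, 1.6]
grip_width: 0.175
```

Request:
play_rows(motion=[[[0,1,0],[0,0,0]],[[0,0.5,0],[0,0,0]],[[0,0,0],[0,0,0]]])

```text
time_s: 16.32
eef_pos: [561.9, 233.1, 30.6]
ee_rot: [-0.002, 0.755, 0.656, -0.003]
force: [-12.6, -0.7, 7.7]
grip_width: 0.18
```

Request:
play_rows(motion=[[[0,0,0],[0,0,0]],[[0,0,0],[0,0,0]],[[0,0,0],[0,0,0]],[[0,0,-5],[0,0,0]],[[0,0,-15],[0,0,0]],[[0,0,-20],[0,0,0]],[[0,0,-20],[0,0,0]],[[0,0,-20],[0,0,0]],[[0,0,-20],[0,0,0]]], fingers=30)

```text
time_s: 17.07
eef_pos: [564.4, 232.8, 132.2]
ee_rot: [0.0, 0.755, 0.656, 0.0]
force: [-0.1, 0.0, 0.2]
grip_width: 0.352
```

```bash
sed -i 's/^FX=.*/FX=(546.6,141.2,-8.15)/; s/lay=-30/lay=-36/' plan.py; python3 -c "
from plan import *
tube('green')"
```

```text
turn -19.14 shift [-363.5 -123.4    2.2] -> [ 513.2 -147.7  130.   101.1]
turn 0.0 shift [  0.   -0.  122.5] -> [ 513.2 -147.7    7.5  101.1]
turn 0.0 shift [   0.    -0.  -122.5] -> [ 513.2 -147.7  130.   101.1]
turn 19.25 shift [321.7 -61.9  -0. ] -> [497.5 179.5 130.   81.8]
turn 0.0 shift [ 0. -0. 99.] -> [497.5 179.5  31.   81.8]
turn 0.0 shift [ 0. 56. -0.] -> [553.  171.6  31.   81.8]
turn 0.0 shift [  0.  -0. -99.] -> [553.  171.6 130.   81.8]
```

Request:
play_rows(motion=[[[0,0,0],[0,0,-6.4]],[[0,0,0],[0,0,-6.4]],[[0,0,0],[0,0,-6.3]],[[-22,-7.5,0],[0,0,0]],[[-22,-7.5,0],[0,0,0]],[[-22,-7.5,0],[0,0,0]],[[-22,-7.5,0],[0,0,0]],[[-22,-7.5,0],[0,0,0]],[[-22,-7.5,0],[0,0,0]],[[-22,-7.5,0],[0,0,0]],[[-22,-7.5,0],[0,0,0]],[[-22,-7.5,0],[0,0,0]],[[-22,-7.5,0],[0,0,0]],[[-22,-7.5,0],[0,0,0]],[[-22,-7.5,0],[0,0,0]],[[-22,-7.5,0],[0,0,0]],[[-22,-7.5,0],[0,0,0]],[[-22,-7.5,0],[0,0,0]],[[-22,-7.5,0],[0,0,0]],[[-11.5,-3.4,0],[0,0,0]]], fingers=50)

```text
time_s: 18.73
eef_pos: [512.7, -149.9, 131.3]
ee_rot: [0.001, 0.636, 0.771, -0.0]
force: [-0.5, -0.9, -1.2]
grip_width: 0.585
```

```bash
python3 -c "
from plan import *
tube('green')
t=ctrl.capture('top');s=ctrl.capture('side')
a=cv2.resize(t[155:245,180:300],None,fx=3.3,fy=3.3,interpolation=2);b=cv2.resize(s[170:350,200:460],None,fx=1.65,fy=1.65,interpolation=2)
h=min(len(a),len(b));cv2.imwrite('pics/g3.png',np.hstack([a[:h],b[:h]])[:,:,::-1])
"
```

```text
turn -0.13 shift [2.1 0.9 1.3] -> [ 513.2 -147.7  130.   101.1]
turn 0.0 shift [  0.   -0.  122.5] -> [ 513.2 -147.7    7.5  101.1]
turn 0.0 shift [   0.    -0.  -122.5] -> [ 513.2 -147.7  130.   101.1]
turn 19.25 shift [321.7 -61.9  -0. ] -> [497.5 179.5 130.   81.8]
turn 0.0 shift [ 0. -0. 99.] -> [497.5 179.5  31.   81.8]
turn 0.0 shift [ 0. 56. -0.] -> [553.  171.6  31.   81.8]
turn 0.0 shift [  0.  -0. -99.] -> [553.  171.6 130.   81.8]
```

View pics/g3.png

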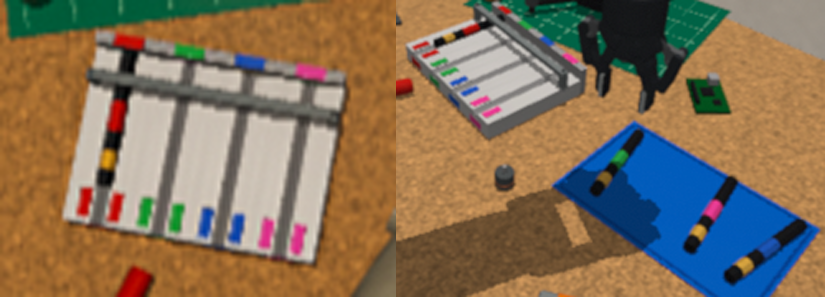

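The red tube is home in its groove: in the crop its plain end is at the stop strip (130,42) and its band is at (108,158). The other three tubes haven't moved. Next is green.

Request:
play_rows(motion=[[[2,1,20],[0,0,0]],[[0,0,20],[0,0,0]],[[0,0,20],[0,0,0]],[[0,0,20],[0,0,0]],[[0,0,20],[0,0,0]],[[0,0,10],[0,0,0]],[[0,0,7],[0,0,0]],[[0,0,6],[0,0,0]],[[0,0,0],[0,0,0]],[[0,0,0],[0,0,0]]], fingers=40)

```text
time_s: 19.67
eef_pos: [513.9, -145.5, 8.4]
ee_rot: [0.0, 0.636, 0.772, 0.0]
force: [0.4, -0.3, -0.2]
grip_width: 0.463
```

Request:
play_rows(motion=[[[0,0,0],[0,0,0]],[[0,0,0],[0,0,0]],[[0,0,0],[0,0,0]],[[0,0,0],[0,0,0]],[[0,0,0],[0,0,0]],[[0,0,0],[0,0,0]],[[0,0,0],[0,0,0]],[[0,0,-5],[0,0,0]],[[0,0,-15],[0,0,0]],[[0,0,-20],[0,0,0]],[[0,0,-20],[0,0,0]],[[0,0,-20],[0,0,0]],[[0,0,-20],[0,0,0]],[[0,0,-20],[0,0,0]],[[0,0,0],[0,0,6.4]],[[0,0,0],[0,0,6.4]],[[0,0,0],[0,0,6.4]],[[0,0,0],[0,0,0]]], fingers=0, squeeze=60)

```text
time_s: 21.17
eef_pos: [513.4, -145.4, 128.2]
ee_rot: [0.0, 0.757, 0.654, 0.0]
force: [0.3, -0.4, -0.2]
grip_width: 0.161
```

```bash
python3 -c "
from plan import *
tube('green')"
```

```text
turn -19.46 shift [-2.2 -0.6 -1.8] -> [ 513.2 -147.7  130.   101.1]
turn 0.0 shift [  0.   -0.  122.5] -> [ 513.2 -147.7    7.5  101.1]
turn 0.0 shift [   0.    -0.  -122.5] -> [ 513.2 -147.7  130.   101.1]
turn 19.25 shift [321.7 -61.9  -0. ] -> [497.5 179.5 130.   81.8]
turn 0.0 shift [ 0. -0. 99.] -> [497.5 179.5  31.   81.8]
turn 0.0 shift [ 0. 56. -0.] -> [553.  171.6  31.   81.8]
turn 0.0 shift [  0.  -0. -99.] -> [553.  171.6 130.   81.8]
```

Request:
play_rows(motion=[[[10,-2,0],[0,0,0]],[[19.5,-3.8,0],[0,0,0]],[[19.5,-3.8,0],[0,0,0]],[[19.5,-3.8,0],[0,0,0]],[[19.5,-3.8,0],[0,0,0]],[[19.5,-3.8,0],[0,0,0]],[[19.5,-3.8,0],[0,0,0]],[[19.5,-3.8,0],[0,0,0]],[[19.5,-3.8,0],[0,0,0]],[[19.5,-3.8,0],[0,0,0]],[[19.5,-3.8,0],[0,0,0]],[[19.5,-3.8,0],[0,0,0]],[[19.5,-3.8,0],[0,0,0]],[[19.5,-3.8,0],[0,0,0]],[[19.5,-3.8,0],[0,0,0]],[[19.5,-3.8,0],[0,0,0]],[[17,-3.1,0],[0,0,0]],[[0,0,0],[0,0,0]],[[0,0,0],[0,0,0]]])

```text
time_s: 22.75
eef_pos: [496.7, 180.4, 127.8]
ee_rot: [-0.0, 0.754, 0.657, -0.0]
force: [-0.5, -0.7, -1.5]
grip_width: 0.16
```

Request:
play_rows(motion=[[[0,0,15],[0,0,0]],[[0,0,20],[0,0,0]],[[0,0,20],[0,0,0]],[[0,0,15],[0,0,0]],[[0,0,10],[0,0,0]],[[0,0,8],[0,0,0]],[[0,0,3],[0,0,0]],[[0,0,0],[0,0,0]],[[0,0,0],[0,0,0]]])

```text
time_s: 23.5
eef_pos: [497.7, 179.5, 37.4]
ee_rot: [0.0, 0.755, 0.655, 0.0]
force: [-0.1, 0.0, -0.1]
grip_width: 0.164
```

Request:
play_rows(motion=[[[0,0,1.5],[0,0,0]],[[0,0,1.5],[0,0,0]],[[0,0,0],[0,0,0]],[[0,0,0],[0,0,0]]])

```text
time_s: 23.83
eef_pos: [497.3, 179.6, 33.9]
ee_rot: [0.0, 0.755, 0.655, 0.0]
force: [-0.2, -0.6, -0.0]
grip_width: 0.16
```

Request:
play_rows(motion=[[[0,0,1],[0,0,0]],[[0,0,0.5],[0,0,0]],[[0,0,0],[0,0,0]],[[0,0,0],[0,0,0]]])

```text
time_s: 24.17
eef_pos: [497.3, 179.6, 32.3]
ee_rot: [0.0, 0.755, 0.655, 0.0]
force: [0.3, 0.5, -0.3]
grip_width: 0.162
```

Request:
play_rows(motion=[[[0,0,0],[0,0,0]],[[0,0,0],[0,0,0]],[[0,0,0],[0,0,0]],[[0,0,1],[0,0,0]],[[0,0,0],[0,0,0]]], fingers=26)

```text
time_s: 24.58
eef_pos: [497.2, 179.6, 31.1]
ee_rot: [-0.0, 0.755, 0.655, -0.0]
force: [-1.1, -0.4, 0.4]
grip_width: 0.306
```

Request:
play_rows(motion=[[[0,0,0],[0,0,0]],[[0,0,0],[0,0,0]],[[0,0,0],[0,0,0]],[[0,0,0],[0,0,0]],[[0,0,0],[0,0,0]],[[0,0,0],[0,0,0]]], fingers=0, squeeze=25)

```text
time_s: 25.08
eef_pos: [497.3, 179.7, 31.3]
ee_rot: [-0.0, 0.756, 0.655, 0.0]
force: [-0.1, 2.1, 0.4]
grip_width: 0.174
```

Request:
play_rows(motion=[[[0.7,3,0],[0,0,0]],[[0,4,0],[0,0,0]],[[0,5,0],[0,0,0]],[[0,5,0],[0,0,0]],[[0,5,0],[0,0,0]],[[0,5,0],[0,0,0]],[[0,5,0],[0,0,0]],[[0,5,0],[0,0,0]],[[0,5,0],[0,0,0]],[[0,4,0],[0,0,0]],[[0,3,0],[0,0,0]],[[0,2,0],[0,0,0]],[[0,1,0],[0,0,0]],[[0,1,0],[0,0,0]],[[0,0,0],[0,0,0]],[[0,0,0],[0,0,0]]])

```text
time_s: 26.42
eef_pos: [549.3, 172.0, 31.3]
ee_rot: [-0.0, 0.755, 0.655, -0.001]
force: [-5.2, -3.4, 5.4]
grip_width: 0.177
```

Request:
play_rows(motion=[[[0,1,0],[0,0,0]],[[0,1,0],[0,0,0]],[[0,0,0],[0,0,0]],[[0,0,0],[0,0,0]]])

```text
time_s: 26.75
eef_pos: [551.3, 171.7, 31.3]
ee_rot: [-0.0, 0.755, 0.655, -0.001]
force: [-3.6, -4.4, 5.3]
grip_width: 0.175
```

Request:
play_rows(motion=[[[0,1,0],[0,0,0]],[[0,1,0],[0,0,0]],[[0,0,0],[0,0,0]],[[0,0,0],[0,0,0]]])

```text
time_s: 27.08
eef_pos: [553.2, 171.4, 31.3]
ee_rot: [-0.0, 0.755, 0.655, -0.001]
force: [-3.2, -4.7, 4.8]
grip_width: 0.177
```

Request:
play_rows(motion=[[[-0.8,0,0],[0,0,0]],[[0,1,0],[0,0,0]],[[0,0,0],[0,0,0]],[[0,0,0],[0,0,0]]])

```text
time_s: 27.42
eef_pos: [553.6, 171.3, 31.3]
ee_rot: [-0.001, 0.755, 0.655, -0.001]
force: [-7.7, -0.6, 6.2]
grip_width: 0.175
```

Request:
play_rows(motion=[[[0,1,0],[0,0,0]],[[0,1,0],[0,0,0]],[[0,0,0],[0,0,0]],[[0,0,0],[0,0,0]]])

```text
time_s: 27.75
eef_pos: [553.7, 171.3, 31.2]
ee_rot: [-0.002, 0.755, 0.655, -0.003]
force: [-17.2, 0.5, 13.8]
grip_width: 0.176
```

```bash
python3 -c "
from plan import *
t=ctrl.capture('top');s=ctrl.capture('side')
a=cv2.resize(t[155:245,200:300],None,fx=3.3,fy=3.3,interpolation=2);b=cv2.resize(s[175:265,180:330],None,fx=3.3,fy=3.3,interpolation=2)
cv2.imwrite('pics/g4.png',np.hstack([a,b])[:,:,::-1])
"
```

```text
(no output)
```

View pics/g4.png

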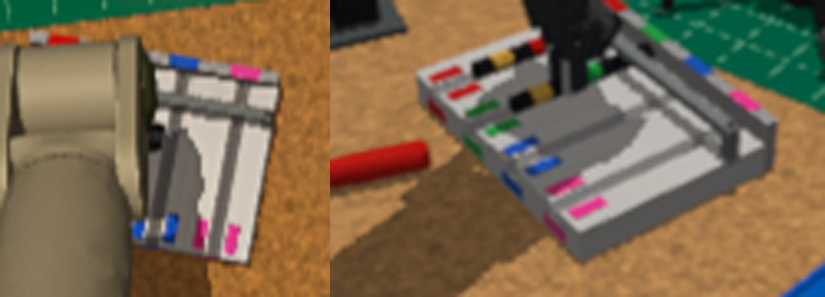

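Green has stopped against the plate at about 17 N. Its back end (512,103) relative to red's (475,72) in the crop matches the groove spacing. I'll release it and go to pink.

Request:
play_rows(motion=[[[0,-1,0],[0,0,0]],[[0,0,0],[0,0,0]],[[0,0,0],[0,0,0]],[[0,0,0],[0,0,0]],[[0,0,-5],[0,0,0]],[[0,0,-15],[0,0,0]],[[0,0,-20],[0,0,0]],[[0,0,-20],[0,0,0]],[[0,0,-20],[0,0,0]],[[0,0,-20],[0,0,0]]], fingers=30)

```text
time_s: 28.68
eef_pos: [555.7, 171.1, 132.7]
ee_rot: [0.0, 0.755, 0.655, 0.0]
force: [-0.6, -0.4, 0.3]
grip_width: 0.352
```

```bash
python3 -c "
from plan import *
tube('pink')"
```

```text
turn -16.53 shift [-453.7  -96.6    2.7] -> [ 526.4 -291.8  130.    98.4]
turn 0.0 shift [  0.   -0.  122.5] -> [ 526.4 -291.8    7.5   98.4]
turn 0.0 shift [   0.    -0.  -122.5] -> [ 526.4 -291.8  130.    98.4]
turn 16.55 shift [338.5 -95.4  -0. ] -> [480.   56.8 130.   81.8]
turn 0.0 shift [ 0. -0. 99.] -> [480.   56.8  31.   81.8]
turn 0.0 shift [ 0. 56. -0.] -> [535.4  48.9  31.   81.8]
turn 0.0 shift [  0.  -0. -99.] -> [535.4  48.9 130.   81.8]
```

Request:
play_rows(motion=[[[0,0,0],[0,0,-5.5]],[[0,0,0],[0,0,-5.5]],[[0,0,0],[0,0,-5.5]],[[-26.7,-5.7,0.1],[0,0,0]],[[-26.7,-5.7,0.1],[0,0,0]],[[-26.7,-5.7,0.1],[0,0,0]],[[-26.7,-5.7,0.1],[0,0,0]],[[-26.7,-5.7,0.1],[0,0,0]],[[-26.7,-5.7,0.1],[0,0,0]],[[-26.7,-5.7,0.1],[0,0,0]],[[-26.7,-5.7,0.1],[0,0,0]],[[-26.7,-5.7,0.1],[0,0,0]],[[-26.7,-5.7,0.1],[0,0,0]],[[-26.7,-5.7,0.1],[0,0,0]],[[-26.7,-5.7,0.1],[0,0,0]],[[-26.7,-5.7,0.1],[0,0,0]],[[-26.7,-5.7,0.1],[0,0,0]],[[-26.7,-5.7,0.1],[0,0,0]],[[-26.7,-5.7,0.1],[0,0,0]],[[-26.7,-5.7,0.1],[0,0,0]]], fingers=40)

```text
time_s: 30.35
eef_pos: [525.6, -293.6, 130.0]
ee_rot: [0.0, 0.654, 0.757, 0.0]
force: [-0.5, -0.1, 0.5]
grip_width: 0.466
```

```bash
python3 -c "
from plan import *
tube('pink')
t=ctrl.capture('top');s=ctrl.capture('side')
for c in('pink','blue'): 
  for n in('top','side'): print(c,n,[(np.round(back(n,np.array(d['position'])*[560,420],13)[:2]),round(d['p'],2)) for d in ctrl.spot_in(n,'tube_'+c)[:2]])
a=cv2.resize(t[155:245,180:300],None,fx=3.3,fy=3.3,interpolation=2);b=cv2.resize(s[170:350,200:460],None,fx=1.65,fy=1.65,interpolation=2)
cv2.imwrite('pics/g5.png',np.hstack([a,b])[:,:,::-1])
"
```

```text
turn -0.05 shift [1.6 1.  0. ] -> [ 526.4 -291.8  130.    98.4]
turn 0.0 shift [  0.   -0.  122.5] -> [ 526.4 -291.8    7.5   98.4]
turn 0.0 shift [   0.    -0.  -122.5] -> [ 526.4 -291.8  130.    98.4]
turn 16.55 shift [338.5 -95.4  -0. ] -> [480.   56.8 130.   81.8]
turn 0.0 shift [ 0. -0. 99.] -> [480.   56.8  31.   81.8]
turn 0.0 shift [ 0. 56. -0.] -> [535.4  48.9  31.   81.8]
turn 0.0 shift [  0.  -0. -99.] -> [535.4  48.9 130.   81.8]
pink top []
pink side [(array([ 529., -296.]), 0.64), (array([ 517., -262.]), 0.25)]
blue top []
blue side [(array([ 482., -392.]), 0.61), (array([770., 373.]), 0.4)]
```

View pics/g5.png

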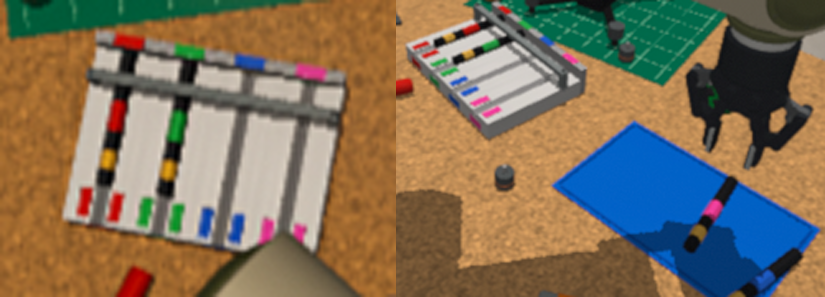

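Red and green are home. Pink hasn't moved, but blue has been knocked about 5 cm toward the robot, so I'll re-measure it later. Now picking pink.

Request:
play_rows(motion=[[[1.6,1,20],[0,0,0]],[[0,0,20],[0,0,0]],[[0,0,20],[0,0,0]],[[0,0,20],[0,0,0]],[[0,0,20],[0,0,0]],[[0,0,10],[0,0,0]],[[0,0,6],[0,0,0]],[[0,0,5.5],[0,0,0]],[[0,0,0],[0,0,0]],[[0,0,0],[0,0,0]]])

```text
time_s: 31.48
eef_pos: [527.0, -290.4, 8.9]
ee_rot: [0.001, 0.654, 0.757, 0.0]
force: [0.5, -0.0, -0.3]
grip_width: 0.466
```

Request:
play_rows(motion=[[[0,0,0],[0,0,0]],[[0,0,0],[0,0,0]],[[0,0,0],[0,0,0]],[[0,0,0],[0,0,0]],[[0,0,0],[0,0,0]],[[0,0,0],[0,0,0]],[[0,0,0],[0,0,0]],[[0,0,-5],[0,0,0]],[[0,0,-15],[0,0,0]],[[0,0,-20],[0,0,0]],[[0,0,-20],[0,0,0]],[[0,0,-20],[0,0,0]],[[0,0,-20],[0,0,0]],[[0,0,-20],[0,0,0]],[[0,0,0],[0,0,5.5]],[[0,0,0],[0,0,5.5]],[[0,0,0],[0,0,5.6]],[[0,0,0],[0,0,0]]], fingers=0, squeeze=60)

```text
time_s: 32.98
eef_pos: [526.5, -290.2, 128.3]
ee_rot: [-0.0, 0.757, 0.653, -0.0]
force: [-0.2, 0.3, -0.5]
grip_width: 0.159
```

```bash
python3 -c "
from plan import *
steps([(480,56.8,130,81.8),(480,56.8,31,81.8)])"
```

```text
turn -0.23 shift [336.9 -95.5  -1.7] -> [480.   56.8 130.   81.8]
turn 0.0 shift [ 0. -0. 99.] -> [480.   56.8  31.   81.8]
```

Request:
play_rows(motion=[[[10,-2.9,0],[0,0,-0.2]],[[20,-5.7,0],[0,0,0]],[[20,-5.7,0],[0,0,0]],[[20,-5.7,0],[0,0,0]],[[20,-5.7,0],[0,0,0]],[[20,-5.7,0],[0,0,0]],[[20,-5.7,0],[0,0,0]],[[20,-5.7,0],[0,0,0]],[[20,-5.7,0],[0,0,0]],[[20,-5.7,0],[0,0,0]],[[20,-5.7,0],[0,0,0]],[[20,-5.7,0],[0,0,0]],[[20,-5.7,0],[0,0,0]],[[20,-5.7,0],[0,0,0]],[[20,-5.7,0],[0,0,0]],[[20,-5.7,0],[0,0,0]],[[20,-5.7,0],[0,0,0]],[[7,-1.5,0],[0,0,0]],[[0,0,0],[0,0,0]]])

```text
time_s: 34.57
eef_pos: [478.5, 58.3, 128.2]
ee_rot: [-0.0, 0.753, 0.658, 0.0]
force: [0.2, -0.0, -0.8]
grip_width: 0.163
```

Request:
play_rows(motion=[[[0,0,15],[0,0,0]],[[0,0,20],[0,0,0]],[[0,0,20],[0,0,0]],[[0,0,15],[0,0,0]],[[0,0,10],[0,0,0]],[[0,0,8],[0,0,0]],[[0,0,3],[0,0,0]],[[0,0,1.5],[0,0,0]],[[0,0,1.5],[0,0,0]],[[0,0,0],[0,0,0]],[[0,0,0],[0,0,0]]])

```text
time_s: 35.48
eef_pos: [479.3, 56.7, 34.6]
ee_rot: [0.0, 0.755, 0.656, 0.0]
force: [0.1, -0.1, -0.8]
grip_width: 0.163
```

Request:
play_rows(motion=[[[0,0,1],[0,0,0]],[[0,0,0.5],[0,0,0]],[[0,0,0],[0,0,0]],[[0,0,0],[0,0,0]]])

```text
time_s: 35.82
eef_pos: [479.2, 56.8, 32.8]
ee_rot: [0.0, 0.755, 0.656, 0.0]
force: [-0.0, 0.7, 2.0]
grip_width: 0.162
```

Request:
play_rows(motion=[[[0,0,0],[0,0,0]],[[0,0,0],[0,0,0]],[[0,0,0],[0,0,0]],[[0.3,0,1.5],[0,0,0]],[[0,0,0],[0,0,0]]], fingers=26)

```text
time_s: 36.23
eef_pos: [479.0, 57.1, 30.9]
ee_rot: [-0.0, 0.755, 0.656, -0.0]
force: [-0.1, 0.6, -0.9]
grip_width: 0.31
```

Request:
play_rows(motion=[[[0,0,0],[0,0,0]],[[0,0,0],[0,0,0]],[[0,0,0],[0,0,0]],[[0,0,0],[0,0,0]],[[0,0,0],[0,0,0]],[[0,0,0],[0,0,0]]], fingers=0, squeeze=25)

```text
time_s: 36.73
eef_pos: [479.0, 57.1, 31.1]
ee_rot: [-0.0, 0.755, 0.656, -0.0]
force: [-1.3, 0.2, 1.3]
grip_width: 0.177
```

Request:
play_rows(motion=[[[0,3,0],[0,0,0]],[[0,4,0],[0,0,0]],[[0,5,0],[0,0,0]],[[0,5,0],[0,0,0]],[[0,5,0],[0,0,0]],[[0,5,0],[0,0,0]],[[0,5,0],[0,0,0]],[[0,5,0],[0,0,0]],[[0,5,0],[0,0,0]],[[0,4,0],[0,0,0]],[[0,3,0],[0,0,0]],[[0,2,0],[0,0,0]],[[0,1,0],[0,0,0]],[[0,1,0],[0,0,0]],[[0,0,0],[0,0,0]],[[0,0,0],[0,0,0]]])

```text
time_s: 38.07
eef_pos: [531.8, 49.2, 31.1]
ee_rot: [0.0, 0.755, 0.656, -0.0]
force: [-3.6, -3.8, 3.2]
grip_width: 0.176
```

Request:
play_rows(motion=[[[0,1,0],[0,0,0]],[[0,1,0],[0,0,0]],[[0,0,0],[0,0,0]],[[0,0,0],[0,0,0]]])

```text
time_s: 38.4
eef_pos: [533.8, 48.9, 31.1]
ee_rot: [0.0, 0.755, 0.656, -0.0]
force: [-3.3, -4.4, 3.4]
grip_width: 0.173
```

Request:
play_rows(motion=[[[-0.8,1,0],[0,0,0]],[[0,1,0],[0,0,0]],[[0,0,0],[0,0,0]],[[0,0,0],[0,0,0]]])

```text
time_s: 38.73
eef_pos: [535.1, 48.6, 31.1]
ee_rot: [-0.001, 0.755, 0.656, -0.0]
force: [-6.5, 0.3, 5.8]
grip_width: 0.174
```

Request:
play_rows(motion=[[[0,1,0],[0,0,0]],[[0,1,0],[0,0,0]],[[0,0,0],[0,0,0]],[[0,0,0],[0,0,0]]])

```text
time_s: 39.07
eef_pos: [535.1, 48.7, 31.0]
ee_rot: [-0.003, 0.755, 0.656, -0.002]
force: [-17.4, 2.1, 13.7]
grip_width: 0.177
```

Request:
play_rows(motion=[[[0,-1,0],[0,0,0]],[[0,0,0],[0,0,0]],[[0,0,0],[0,0,0]],[[0,0,0],[0,0,0]],[[0,0,-5],[0,0,0]],[[0,0,-15],[0,0,0]],[[0,0,-20],[0,0,0]],[[0,0,-20],[0,0,0]],[[0,0,-20],[0,0,0]],[[0,0,-20],[0,0,0]]], fingers=40)

```text
time_s: 39.9
eef_pos: [536.5, 48.2, 132.5]
ee_rot: [0.0, 0.755, 0.656, 0.0]
force: [-0.2, -0.0, 0.8]
grip_width: 0.468
```

```bash
python3 -c "
from plan import *
t=ctrl.capture('top');s=ctrl.capture('side')
print(ctrl.sense()['eef_pos'])
a=cv2.resize(t[180:270,350:420],None,fx=5,fy=5,interpolation=2);b=cv2.resize(s[270:360,380:465],None,fx=5,fy=5,interpolation=2)
cv2.imwrite('pics/g6.png',np.hstack([a,b])[:,:,::-1])
"
```

```text
[538.07160359  48.01020151 134.44037513]
```

View pics/g6.png

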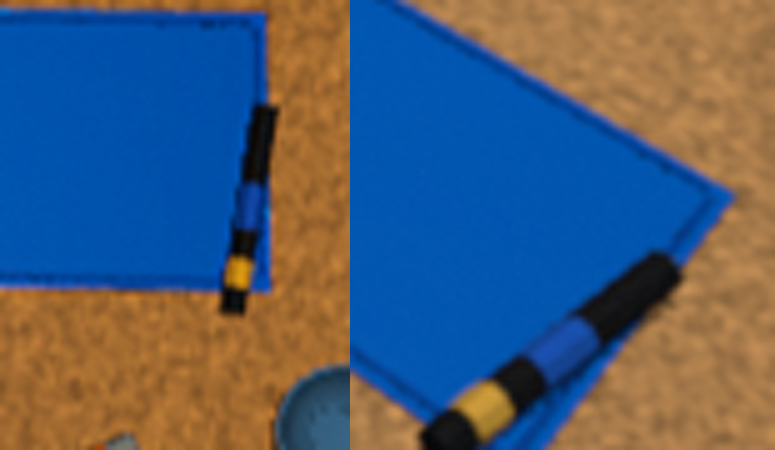

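Blue now lies along the mat's right edge: top crop ends at (265,107) and (232,312), with the band toward the robot.

```bash
cat > b.py <<'E'
from fit import *
L=[(70,0,11),(-70,0,11),(0,0,15),(-45,0,15)]
show("blue",[("top",L,px([(265,107),(232,312),(250,207),(238,272)],350,180,5),1),("side",L,px([(318,268),(97,437),(212,352),(130,412)],380,270,5),1)],[480,-392,0])
E
python3 b.py; python3 -c "
from plan import *
print(back('top',(350+270/5,180+200/5),3))"
```

```text
blue both [ 493.7 -386.8] -9.69 rms px 0.94
blue top [ 492.2 -386.6] -9.75 rms px 0.16
blue side [ 494.9 -386.9] -9.58 rms px 1.16
[ 497.49968081 -404.34520886    3.        ]
```

```bash
sed -i 's/"blue":([^)]*)/"blue":(493,-386.7,-9.7)/' plan.py; python3 -c "
from plan import *
tube('blue')"
```

```text
turn 1.67 shift [-436.1   10.8    4.4] -> [ 475.3 -383.7  130.    80.3]
turn 0.0 shift [  0.   -0.  122.5] -> [ 475.3 -383.7    7.5   80.3]
turn 0.0 shift [   0.    -0.  -122.5] -> [ 475.3 -383.7  130.    80.3]
turn -1.55 shift [498.7 -57.8  -0. ] -> [488.8 118.2 130.   81.8]
turn 0.0 shift [ 0. -0. 99.] -> [488.8 118.2  31.   81.8]
turn 0.0 shift [-0. 56. -0.] -> [544.2 110.2  31.   81.8]
turn 0.0 shift [  0.  -0. -99.] -> [544.2 110.2 130.   81.8]
```

Request:
play_rows(motion=[[[-11,0.3,0],[0,0,1.7]],[[-25,0.6,0.2],[0,0,0]],[[-25,0.6,0.2],[0,0,0]],[[-25,0.6,0.2],[0,0,0]],[[-25,0.6,0.2],[0,0,0]],[[-25,0.6,0.2],[0,0,0]],[[-25,0.6,0.2],[0,0,0]],[[-25,0.6,0.2],[0,0,0]],[[-25,0.6,0.2],[0,0,0]],[[-25,0.6,0.2],[0,0,0]],[[-25,0.6,0.2],[0,0,0]],[[-25,0.6,0.2],[0,0,0]],[[-25,0.6,0.2],[0,0,0]],[[-25,0.6,0.2],[0,0,0]],[[-25,0.6,0.2],[0,0,0]],[[-25,0.6,0.2],[0,0,0]],[[-25,0.6,0.2],[0,0,0]],[[-25,0.6,0.2],[0,0,0]],[[0,0,0],[0,0,0]],[[0,0,0],[0,0,0]]])

```text
time_s: 41.67
eef_pos: [472.1, -384.3, 126.1]
ee_rot: [-0.001, 0.766, 0.643, -0.0]
force: [0.8, 0.1, -1.3]
grip_width: 0.47
```

```bash
python3 -c "
from plan import *
tube('blue')"
```

```text
turn -0.22 shift [ 1.2  3.  -3.9] -> [ 475.3 -383.7  130.    80.3]
turn 0.0 shift [  0.   -0.  122.5] -> [ 475.3 -383.7    7.5   80.3]
turn 0.0 shift [   0.    -0.  -122.5] -> [ 475.3 -383.7  130.    80.3]
turn -1.55 shift [498.7 -57.8  -0. ] -> [488.8 118.2 130.   81.8]
turn 0.0 shift [ 0. -0. 99.] -> [488.8 118.2  31.   81.8]
turn 0.0 shift [-0. 56. -0.] -> [544.2 110.2  31.   81.8]
turn 0.0 shift [  0.  -0. -99.] -> [544.2 110.2 130.   81.8]
```

Descend 118 to z of about 8.

Request:
play_rows(motion=[[[1.2,3,20],[0,0,0]],[[0,0,20],[0,0,0]],[[0,0,20],[0,0,0]],[[0,0,20],[0,0,0]],[[0,0,15],[0,0,0]],[[0,0,10],[0,0,0]],[[0,0,7],[0,0,0]],[[0,0,6],[0,0,0]],[[0,0,0],[0,0,0]],[[0,0,0],[0,0,0]]])

```text
time_s: 42.5
eef_pos: [476.7, -382.8, 10.1]
ee_rot: [0.0, 0.765, 0.645, -0.0]
force: [-0.4, -1.3, -0.0]
grip_width: 0.468
```

Request:
play_rows(motion=[[[0,0,0],[0,0,0]],[[0,0,0],[0,0,0]],[[0,0,0],[0,0,0]],[[0,0,0],[0,0,0]],[[0,0,0],[0,0,0]],[[0,0,0],[0,0,0]],[[0,0,0],[0,0,0]],[[0,0,-5],[0,0,0]],[[0,0,-15],[0,0,0]],[[0,0,-20],[0,0,0]],[[0,0,-20],[0,0,0]],[[0,0,-20],[0,0,0]],[[0,0,-20],[0,0,0]],[[0,0,-20],[0,0,0]],[[0,0,0],[0,0,-1.5]],[[0,0,0],[0,0,0]]], fingers=0, squeeze=60)

```text
time_s: 43.83
eef_pos: [476.8, -382.9, 131.0]
ee_rot: [0.001, 0.756, 0.655, -0.0]
force: [0.1, -0.1, -1.3]
grip_width: 0.159
```

```bash
python3 -c "
from plan import *
steps([(488.8,118.2,130,81.8),(488.8,118.2,31,81.8)])"
```

```text
turn 0.02 shift [497.7 -59.6   1. ] -> [488.8 118.2 130.   81.8]
turn 0.0 shift [ 0. -0. 99.] -> [488.8 118.2  31.   81.8]
```

Request:
play_rows(motion=[[[12.7,-1.6,0],[0,0,0]],[[27,-3.2,0],[0,0,0]],[[27,-3.2,0],[0,0,0]],[[27,-3.2,0],[0,0,0]],[[27,-3.2,0],[0,0,0]],[[27,-3.2,0],[0,0,0]],[[27,-3.2,0],[0,0,0]],[[27,-3.2,0],[0,0,0]],[[27,-3.2,0],[0,0,0]],[[27,-3.2,0],[0,0,0]],[[27,-3.2,0],[0,0,0]],[[27,-3.2,0],[0,0,0]],[[27,-3.2,0],[0,0,0]],[[27,-3.2,0],[0,0,0]],[[27,-3.2,0],[0,0,0]],[[27,-3.2,0],[0,0,0]],[[27,-3.2,0],[0,0,0]],[[27,-3.2,0],[0,0,0]],[[26,-3.6,0],[0,0,0]],[[0,0,0],[0,0,0]]])

```text
time_s: 45.5
eef_pos: [487.9, 121.9, 129.1]
ee_rot: [-0.001, 0.755, 0.656, -0.0]
force: [0.4, 0.2, -0.4]
grip_width: 0.156
```

Request:
play_rows(motion=[[[0,0,15],[0,0,0]],[[0,0,20],[0,0,0]],[[0,0,20],[0,0,0]],[[0,0,15],[0,0,0]],[[0,0,10],[0,0,0]],[[0,0,8],[0,0,0]],[[0,0,3],[0,0,0]],[[0,0,1.5],[0,0,0]],[[0,0,1.5],[0,0,0]],[[0,0,0],[0,0,0]],[[0,0,0],[0,0,0]]])

```text
time_s: 46.42
eef_pos: [489.1, 118.4, 36.2]
ee_rot: [0.0, 0.756, 0.655, 0.0]
force: [0.2, -0.3, 0.7]
grip_width: 0.159
```

Request:
play_rows(motion=[[[0,0,1.5],[0,0,0]],[[0,0,1],[0,0,0]],[[0,0,0],[0,0,0]],[[0,0,0],[0,0,0]]])

```text
time_s: 46.75
eef_pos: [489.1, 118.4, 34.0]
ee_rot: [0.0, 0.756, 0.655, 0.0]
force: [-2.9, -1.5, 8.1]
grip_width: 0.16
```

Request:
play_rows(motion=[[[0,0,0],[0,0,0]],[[0,0,0],[0,0,0]],[[0,0,0],[0,0,0]],[[0.3,0,1.3],[0,0,0]],[[0,0,1],[0,0,0]],[[0,0,0],[0,0,0]]], fingers=26)

```text
time_s: 47.25
eef_pos: [488.7, 118.7, 30.6]
ee_rot: [-0.0, 0.756, 0.655, -0.0]
force: [0.3, 0.4, 0.1]
grip_width: 0.308
```

Request:
play_rows(motion=[[[0,0,0],[0,0,0]],[[0,0,0],[0,0,0]],[[0,0,0],[0,0,0]],[[0,0,0],[0,0,0]],[[0,0,0],[0,0,0]],[[0,0,0],[0,0,0]]], fingers=0, squeeze=25)

```text
time_s: 47.75
eef_pos: [488.7, 118.4, 30.9]
ee_rot: [0.0, 0.756, 0.655, -0.0]
force: [-0.5, -5.4, 1.2]
grip_width: 0.175
```

Request:
play_rows(motion=[[[0,3,0],[0,0,0]],[[0,4,0],[0,0,0]],[[0,5,0],[0,0,0]],[[0,5,0],[0,0,0]],[[0,5,0],[0,0,0]],[[0,5,0],[0,0,0]],[[0,5,0],[0,0,0]],[[0,5,0],[0,0,0]],[[0,5,0],[0,0,0]],[[0,3,0],[0,0,0]],[[0,2,0],[0,0,0]],[[0,1,0],[0,0,0]],[[0,1,0],[0,0,0]],[[0,1,0],[0,0,0]],[[0,0,0],[0,0,0]],[[0,0,0],[0,0,0]]])

```text
time_s: 49.08
eef_pos: [537.7, 111.2, 31.0]
ee_rot: [-0.0, 0.756, 0.655, -0.001]
force: [-5.3, -4.8, 5.6]
grip_width: 0.179
```

Request:
play_rows(motion=[[[-0.5,1,0],[0,0,0]],[[0,1,0],[0,0,0]],[[0,0,0],[0,0,0]],[[0,0,0],[0,0,0]]])

```text
time_s: 49.42
eef_pos: [540.2, 110.7, 30.9]
ee_rot: [-0.0, 0.756, 0.655, -0.0]
force: [-3.2, -2.7, 3.0]
grip_width: 0.177
```

Request:
play_rows(motion=[[[-0.4,1,0],[0,0,0]],[[0,1,0],[0,0,0]],[[0,1,0],[0,0,0]],[[0,0,0],[0,0,0]],[[0,0,0],[0,0,0]]])

```text
time_s: 49.83
eef_pos: [543.5, 110.1, 30.9]
ee_rot: [0.0, 0.756, 0.654, 0.0]
force: [-0.8, 0.8, -0.1]
grip_width: 0.18
```

Request:
play_rows(motion=[[[0,1,0],[0,0,0]],[[0,1,0],[0,0,0]],[[0,0,0],[0,0,0]],[[0,0,0],[0,0,0]]])

```text
time_s: 50.17
eef_pos: [544.5, 110.0, 30.9]
ee_rot: [-0.001, 0.756, 0.655, -0.001]
force: [-4.3, 0.2, 4.0]
grip_width: 0.175
```

Request:
play_rows(motion=[[[0,1,0],[0,0,0]],[[0,1,0],[0,0,0]],[[0,0,0],[0,0,0]],[[0,0,0],[0,0,0]]])

```text
time_s: 50.5
eef_pos: [544.6, 109.9, 30.8]
ee_rot: [-0.002, 0.756, 0.655, -0.002]
force: [-14.0, 2.1, 12.2]
grip_width: 0.174
```

Request:
play_rows(motion=[[[0,-1,0],[0,0,0]],[[0,0,0],[0,0,0]],[[0,0,0],[0,0,0]],[[0,0,0],[0,0,0]],[[0,0,-5],[0,0,0]],[[0,0,-15],[0,0,0]],[[0,0,-20],[0,0,0]],[[0,0,-20],[0,0,0]],[[0,0,-20],[0,0,0]],[[0,0,-20],[0,0,0]],[[0,0,-25],[0,0,0]],[[0,0,-25],[0,0,0]],[[0,0,-25],[0,0,0]],[[0,0,-25],[0,0,0]]], fingers=30)

```text
time_s: 51.67
eef_pos: [546.0, 109.5, 232.6]
ee_rot: [0.0, 0.756, 0.655, 0.0]
force: [0.6, 0.1, -0.3]
grip_width: 0.35
```

```bash
python3 -c "
from plan import *
from fit import px
print('side hx',(proj('side',[(507.6,429,162),(507.6,429,82)])-[165,130]+.5)*5-.5, 'top',(proj('top',[(507.6,429,162),(507.6,429,82)])-[135,155]+.5)*5-.5)
steps([(508,430,232,81.8),(508,430,180,81.8),(508,430,99,81.8)])
t=ctrl.capture('top');s=ctrl.capture('side')
a=cv2.resize(t[155:245,140:300],None,fx=5,fy=5,interpolation=2)
cv2.imwrite('pics/g7.png',a[:,:,::-1])
cv2.imwrite('pics/g8.png',cv2.resize(s[100:250,150:320],None,fx=4,fy=4,interpolation=2)[:,:,::-1])
"
```

```text
side hx [[ 73.23698465  26.23636317]
 [ 92.83625768 147.58010617]] top [[ 41.24811218 247.90629322]
 [ 78.98248301 265.91959723]]
turn -0.03 shift [311.8 -83.3   0.6] -> [508.  430.  232.   81.8]
turn 0.0 shift [ 0. -0. 52.] -> [508.  430.  180.   81.8]
turn 0.0 shift [ 0. -0. 81.] -> [508.  430.   99.   81.8]
```

View pics/g8.png

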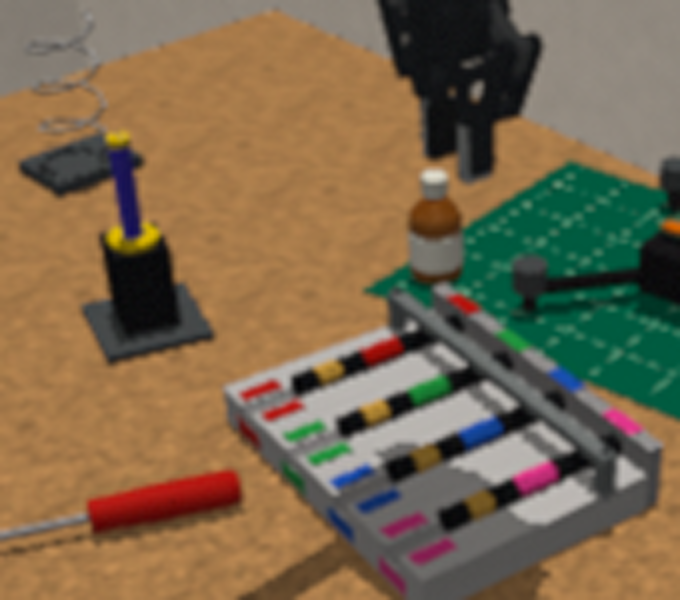

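All four tubes lie home in a consistent diagonal, with bands at (330,372), (376,410), (428,456) and (482,502) in the side crop. The probe stands upright at (125,185). I'll take the probe.

Request:
play_rows(motion=[[[12,-3.3,0],[0,0,0]],[[25,-6.7,0],[0,0,0]],[[25,-6.7,0],[0,0,0]],[[25,-6.7,0],[0,0,0]],[[25,-6.7,0],[0,0,0]],[[25,-6.7,0],[0,0,0]],[[25,-6.7,0],[0,0,0]],[[25,-6.7,0],[0,0,0]],[[25,-6.7,0],[0,0,0]],[[25,-6.7,0],[0,0,0]],[[25,-6.7,0],[0,0,0]],[[25,-6.7,0],[0,0,0]],[[25,-6.7,0],[0,0,0]],[[0,0,0],[0,0,0]],[[0,0,0],[0,0,0]],[[0,0,0],[0,0,0]]], fingers=50)

```text
time_s: 53.1
eef_pos: [507.5, 430.2, 229.7]
ee_rot: [-0.0, 0.756, 0.655, -0.001]
force: [0.7, -0.3, -0.4]
grip_width: 0.586
```

```bash
python3 -c "
from plan import *
steps([(508,429.5,180,81.8),(508,429.5,102,81.8)])
for n,g in dict(red=(561.9,233.1),green=(553.7,171.3),blue=(544.6,109.9),pink=(535.1,48.7)).items():
  b=on((*g,-8.3),-27); print(n,b.round(1),(proj('side',[(*b,40)])-[150,100]+.5)*4-.5,proj('top',[(*b,42)]))
"
```

```text
turn -0.02 shift [-0.7  0.6 49.7] -> [508.  429.5 180.   81.8]
turn 0.0 shift [ 0. -0. 78.] -> [508.  429.5 102.   81.8]
red [535.2 237. ] [[327.80851461 370.63406352]] [[212.08145057 202.59514352]]
green [527.  175.2] [[375.79663244 410.94502508]] [[230.5987945  205.49434554]]
blue [517.9 113.8] [[426.05356624 454.65527551]] [[249.04309616 208.66978583]]
pink [508.4  52.6] [[479.67782745 502.00968984]] [[267.48355754 211.97454884]]
```

Request:
play_rows(motion=[[[-0.7,0.6,15],[0,0,0]],[[0,0,15],[0,0,0]],[[0,0,15],[0,0,0]],[[0,0,15],[0,0,0]],[[0,0,15],[0,0,0]],[[0,0,15],[0,0,0]],[[0,0,14],[0,0,0]],[[0,0,12],[0,0,0]],[[0,0,8],[0,0,0]],[[0,0,4],[0,0,0]],[[0,0,0],[0,0,0]],[[0,0,0],[0,0,0]]])

```text
time_s: 54.1
eef_pos: [508.7, 429.5, 103.4]
ee_rot: [0.0, 0.756, 0.654, 0.0]
force: [-0.5, -1.1, 1.1]
grip_width: 0.582
```

Request:
play_rows(motion=[[[0,0,0],[0,0,0]],[[0,0,0],[0,0,0]],[[0,0,0],[0,0,0]],[[0,0,0],[0,0,0]],[[0,0,0],[0,0,0]],[[0,0,0],[0,0,0]],[[0,0,0],[0,0,0]],[[0,0,0],[0,0,0]]], fingers=0, squeeze=60)

```text
time_s: 54.77
eef_pos: [508.7, 429.7, 103.6]
ee_rot: [0.0, 0.756, 0.655, 0.001]
force: [-0.2, 1.0, 5.3]
grip_width: 0.173
```

Request:
play_rows(motion=[[[0,0,-4],[0,0,0]],[[0,0,-8],[0,0,0]],[[0,0,-12],[0,0,0]],[[0,0,-14],[0,0,0]],[[0,0,-14],[0,0,0]],[[0,0,-14],[0,0,0]],[[0,0,-12],[0,0,0]],[[0,0,0],[0,0,0]],[[0,0,0],[0,0,0]],[[0,0,0],[0,0,0]]])

```text
time_s: 55.6
eef_pos: [508.2, 429.3, 180.3]
ee_rot: [-0.0, 0.756, 0.655, -0.001]
force: [-0.3, -0.5, -0.7]
grip_width: 0.173
```

```bash
python3 -c "
from plan import *
s=ctrl.sense();print(s['eef_pos'],s['grip_width'])
B=[(535.7,237),(527.5,175.2),(518.4,113.8),(508.9,52.6)]
steps([(*B[0],180,81.8),(*B[0],135,81.8),(*B[1],150,81.8),(*B[2],150,81.8),(*B[3],150,81.8),(508.7,429.7,190,81.8)])
t=ctrl.capture('top');s=ctrl.capture('side')
cv2.imwrite('pics/g9.png',cv2.resize(s[60:210,130:280],None,fx=4,fy=4,interpolation=2)[:,:,::-1])
"
```

```text
[508.21835927 429.33327173 180.27114114] 0.17339592855243002
turn -0.04 shift [-186.4   54.6    0.3] -> [535.7 237.  180.   81.8]
turn 0.0 shift [ 0. -0. 45.] -> [535.7 237.  135.   81.8]
turn 0.0 shift [-62.3   0.7 -15. ] -> [527.5 175.2 150.   81.8]
turn 0.0 shift [-62.1  -0.2  -0. ] -> [518.4 113.8 150.   81.8]
turn 0.0 shift [-61.9  -0.7  -0. ] -> [508.9  52.6 150.   81.8]
turn 0.0 shift [373.2 -54.  -40. ] -> [508.7 429.7 190.   81.8]
```

View pics/g9.png

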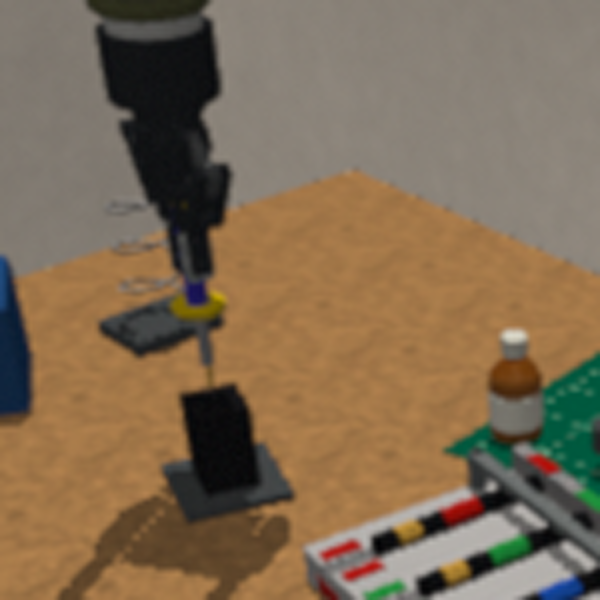

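The probe is held upright and its tip (211,385) is clear of the holder. Now to red.

Request:
play_rows(motion=[[[-8.4,2.6,0],[0,0,0]],[[-17.8,5.2,0],[0,0,0]],[[-17.8,5.2,0],[0,0,0]],[[-17.8,5.2,0],[0,0,0]],[[-17.8,5.2,0],[0,0,0]],[[-17.8,5.2,0],[0,0,0]],[[-17.8,5.2,0],[0,0,0]],[[-17.8,5.2,0],[0,0,0]],[[-17.8,5.2,0],[0,0,0]],[[-17.8,5.2,0],[0,0,0]],[[-17.8,5.2,0],[0,0,0]],[[0,0,0],[0,0,0]],[[0,0,10],[0,0,0]],[[0,0,12],[0,0,0]],[[0,0,10],[0,0,0]],[[0,0,6],[0,0,0]],[[0,0,3],[0,0,0]],[[0,0,0],[0,0,0]],[[0,0,0],[0,0,0]]])

```text
time_s: 57.28
eef_pos: [535.9, 237.5, 140.0]
ee_rot: [0.0, 0.756, 0.655, 0.0]
force: [0.8, -0.4, -1.5]
grip_width: 0.169
```

Request:
play_rows(motion=[[[0,0,2],[0,0,0]],[[0,0,2],[0,0,0]],[[0,0,0],[0,0,0]],[[0,0,0],[0,0,0]]])

```text
time_s: 57.62
eef_pos: [535.8, 237.2, 135.9]
ee_rot: [-0.0, 0.756, 0.655, 0.0]
force: [-0.3, 0.0, 0.3]
grip_width: 0.169
```

Request:
play_rows(motion=[[[0,0,1],[0,0,0]],[[0,0,1],[0,0,0]],[[0,0,0],[0,0,0]],[[0,0,0],[0,0,0]]])

```text
time_s: 57.95
eef_pos: [535.8, 237.2, 133.8]
ee_rot: [-0.0, 0.756, 0.654, -0.0]
force: [0.2, 0.9, -0.3]
grip_width: 0.174
```

Request:
play_rows(motion=[[[0,0,1],[0,0,0]],[[0,0,1],[0,0,0]],[[0,0,0],[0,0,0]],[[0,0,0],[0,0,0]]])

```text
time_s: 58.28
eef_pos: [535.8, 237.2, 131.9]
ee_rot: [0.0, 0.756, 0.655, 0.0]
force: [0.1, 0.0, -0.6]
grip_width: 0.172
```

Request:
play_rows(motion=[[[0,0,1],[0,0,0]],[[0,0,1],[0,0,0]],[[0,0,0],[0,0,0]],[[0,0,0],[0,0,0]]])

```text
time_s: 58.62
eef_pos: [536.3, 237.3, 131.3]
ee_rot: [0.001, 0.756, 0.655, 0.001]
force: [-1.9, -1.2, 10.6]
grip_width: 0.167
```

Request:
play_rows(motion=[[[0,0,1],[0,0,0]],[[0,0,0],[0,0,0]],[[0,0,0],[0,0,0]]])

```text
time_s: 58.87
eef_pos: [536.6, 237.3, 131.0]
ee_rot: [0.001, 0.756, 0.655, 0.001]
force: [-2.1, -1.2, 14.2]
grip_width: 0.168
```

Red contact is made at 10–14 N. On to green.

Request:
play_rows(motion=[[[0,0,-6],[0,0,0]],[[0,0,-12],[0,0,0]],[[-12.3,0.7,0],[0,0,0]],[[-13,0,0],[0,0,0]],[[-13,0,0],[0,0,0]],[[-12,0,0],[0,0,0]],[[-12,0,0],[0,0,0]],[[0,0,0],[0,0,0]],[[0,0,7],[0,0,0]],[[0,0,5],[0,0,0]],[[0,0,2],[0,0,0]],[[0,0,1],[0,0,0]],[[0,0,1],[0,0,0]],[[0,0,1],[0,0,0]],[[0,0,0],[0,0,0]],[[0,0,0],[0,0,0]],[[0,0,0],[0,0,0]]])

```text
time_s: 60.28
eef_pos: [527.9, 175.8, 131.2]
ee_rot: [0.001, 0.756, 0.655, 0.001]
force: [-1.7, -2.0, 10.7]
grip_width: 0.173
```

Green contact is made at 10.7 N. Next blue.

Request:
play_rows(motion=[[[0,0,-6],[0,0,0]],[[0,0,-11],[0,0,0]],[[-12.1,0,0],[0,0,0]],[[-13,0,0],[0,0,0]],[[-13,0,0],[0,0,0]],[[-12,0,0],[0,0,0]],[[-12,0,0],[0,0,0]],[[0,0,0],[0,0,0]],[[0,0,7],[0,0,0]],[[0,0,5],[0,0,0]],[[0,0,2],[0,0,0]],[[0,0,1],[0,0,0]],[[0,0,1],[0,0,0]],[[0,0,1],[0,0,0]],[[0,0,0],[0,0,0]],[[0,0,0],[0,0,0]],[[0,0,0],[0,0,0]]])

```text
time_s: 61.7
eef_pos: [519.1, 114.3, 131.2]
ee_rot: [0.001, 0.756, 0.655, 0.0]
force: [-2.7, -0.7, 11.1]
grip_width: 0.172
```

Request:
play_rows(motion=[[[0,0,-6],[0,0,0]],[[0,0,-11],[0,0,0]],[[-12,-0.7,0],[0,0,0]],[[-13,0,0],[0,0,0]],[[-13,0,0],[0,0,0]],[[-12,0,0],[0,0,0]],[[-12,0,0],[0,0,0]],[[0,0,0],[0,0,0]],[[0,0,7],[0,0,0]],[[0,0,5],[0,0,0]],[[0,0,2],[0,0,0]],[[0,0,1],[0,0,0]],[[0,0,1],[0,0,0]],[[0,0,1],[0,0,0]],[[0,0,0],[0,0,0]],[[0,0,0],[0,0,0]],[[0,0,0],[0,0,0]]])

```text
time_s: 63.12
eef_pos: [509.5, 53.1, 131.2]
ee_rot: [0.001, 0.756, 0.655, 0.0]
force: [-2.6, -0.2, 11.5]
grip_width: 0.171
```

Request:
play_rows(motion=[[[0,0,-6],[0,0,0]],[[0,0,-15],[0,0,0]],[[0,0,-20],[0,0,0]],[[0,0,-20],[0,0,0]],[[20,-2.9,0],[0,0,0]],[[25,-3.6,0],[0,0,0]],[[25,-3.6,0],[0,0,0]],[[25,-3.6,0],[0,0,0]],[[25,-3.6,0],[0,0,0]],[[25,-3.6,0],[0,0,0]],[[25,-3.6,0],[0,0,0]],[[25,-3.6,0],[0,0,0]],[[25,-3.6,0],[0,0,0]],[[25,-3.6,0],[0,0,0]],[[25,-3.6,0],[0,0,0]],[[25,-3.6,0],[0,0,0]],[[25,-3.6,0],[0,0,0]],[[25,-3.6,0],[0,0,0]],[[25,-3.6,0],[0,0,0]],[[3,-0.7,0],[0,0,0]]])

```text
time_s: 64.78
eef_pos: [507.9, 433.3, 190.2]
ee_rot: [-0.0, 0.755, 0.656, 0.0]
force: [-0.3, -0.8, -0.5]
grip_width: 0.169
```

Request:
play_rows(motion=[[[0,0,0],[0,0,0]],[[0,0,0],[0,0,0]],[[0,0,0],[0,0,0]],[[0,0,0],[0,0,0]]])

```text
time_s: 65.12
eef_pos: [509.4, 428.7, 191.1]
ee_rot: [0.0, 0.756, 0.654, -0.0]
force: [-0.8, -0.2, -0.1]
grip_width: 0.169
```

```bash
python3 -c "
from plan import *
s=ctrl.sense();print(s['eef_pos'],s['grip_width'])
steps([(508.5,429.6,190,81.8),(508.5,429.6,103.6,81.8)])
t=ctrl.capture('top');s=ctrl.capture('side')
cv2.imwrite('pics/g10.png',cv2.resize(s[60:250,130:320],None,fx=3.1,fy=3.1,interpolation=2)[:,:,::-1])
"
```

```text
[509.362532   428.73949775 191.13732241] 0.16891700915174218
turn -0.1 shift [ 0.7 -1.   1.1] -> [508.5 429.6 190.   81.8]
turn 0.0 shift [ 0.  -0.  86.4] -> [508.5 429.6 103.6  81.8]
```

View pics/g10.png

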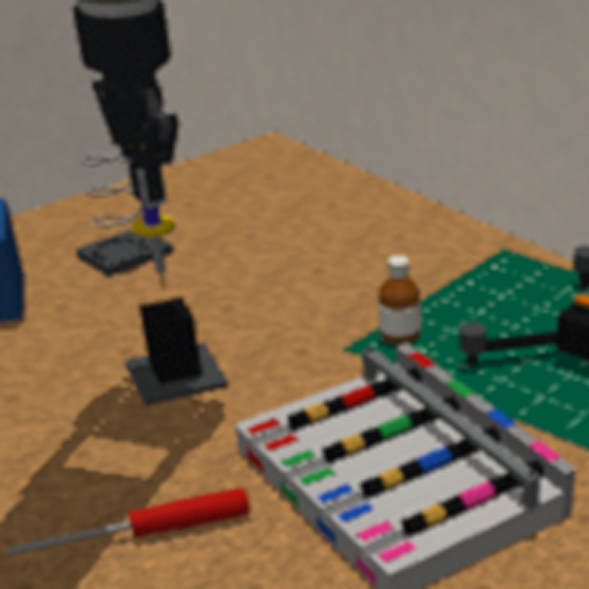

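All four tubes are still home, and the probe tip (163,285) hangs above the holder. Inserting it.

Request:
play_rows(motion=[[[0.7,-1,5],[0,0,0]],[[0,0,10],[0,0,0]],[[0,0,10],[0,0,0]],[[0,0,10],[0,0,0]],[[0,0,5],[0,0,0]],[[0,0,0],[0,0,0]],[[0,0,0],[0,0,0]]])

```text
time_s: 65.8
eef_pos: [508.1, 430.4, 150.6]
ee_rot: [-0.0, 0.756, 0.655, -0.0]
force: [0.3, -0.2, -0.4]
grip_width: 0.169
```

Request:
play_rows(motion=[[[0,0,10],[0,0,0]],[[0,0,10],[0,0,0]],[[0,0,10],[0,0,0]],[[0,0,8],[0,0,0]],[[0,0,4],[0,0,0]],[[0,0,1],[0,0,0]],[[0,0,0],[0,0,0]],[[0,0,0],[0,0,0]]])

```text
time_s: 66.47
eef_pos: [508.4, 430.6, 108.3]
ee_rot: [0.0, 0.756, 0.654, 0.0]
force: [-0.4, -0.6, -0.8]
grip_width: 0.174
```

Request:
play_rows(motion=[[[0,0,1.5],[0,0,0]],[[0,0,1.5],[0,0,0]],[[0,0,1],[0,0,0]],[[0,0,0],[0,0,0]],[[0,0,0],[0,0,0]]])

```text
time_s: 66.88
eef_pos: [508.2, 430.4, 103.9]
ee_rot: [-0.0, 0.756, 0.655, -0.0]
force: [0.6, 0.4, -0.3]
grip_width: 0.169
```

Request:
play_rows(motion=[[[0,0,0],[0,0,0]],[[0,0,0],[0,0,0]],[[0,0,0],[0,0,0]],[[0,0,0],[0,0,0]],[[0,0,0],[0,0,0]],[[0,0,-5],[0,0,0]],[[0,0,-10],[0,0,0]],[[0,0,-20],[0,0,0]],[[0,0,-25],[0,0,0]],[[0,0,-25],[0,0,0]],[[0,0,-25],[0,0,0]],[[0,0,-20],[0,0,0]],[[0,0,0],[0,0,0]],[[0,0,0],[0,0,0]]], fingers=50)

```text
time_s: 68.05
eef_pos: [508.5, 430.6, 235.7]
ee_rot: [0.0, 0.756, 0.655, 0.001]
force: [0.3, -1.0, -1.2]
grip_width: 0.586
```

```bash
python3 -c "
from plan import *
s=ctrl.sense();print(s['eef_pos'],s['force'],s['grip_width'],s['time_s'])
t=ctrl.capture('top');s=ctrl.capture('side')
cv2.imwrite('pics/g11.png',cv2.resize(s[60:250,130:320],None,fx=3.1,fy=3.1,interpolation=2)[:,:,::-1])
"
```

```text
[508.45677562 430.62726528 235.69375816] [ 0.33142687 -1.0273434  -1.20770462] 0.5860790302630363 68.05
```

View pics/g11.png

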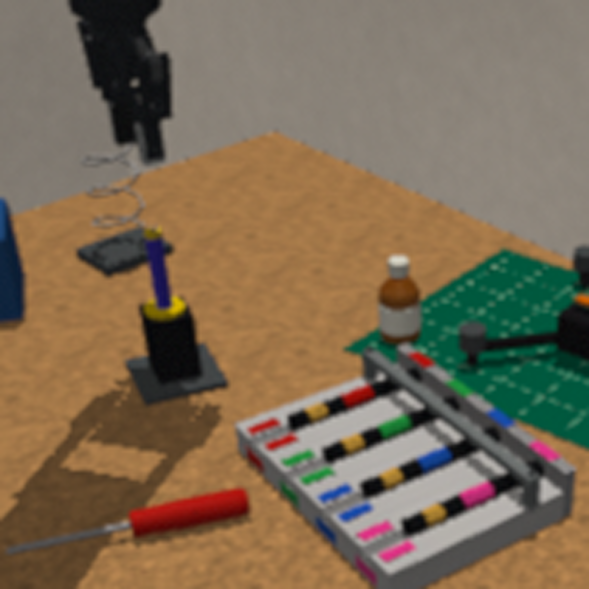

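The probe hangs upright with its collar on the rim (165,307), all four tubes are home, and the gripper is clear. Handing in.

```bash
python3 -c "
from rig import ctrl
print(ctrl.finish_job())"
```

```text
the job is handed in; nothing more can be done
None
```

I finished the job and handed it in at about 68 s of the 210 s allowed; no verdict was reported.

- **Tubes:** All four were present. Each went into its own groove and slid under the bar until it met the stop, with 12–17 N of resistance. The blue tube was knocked about 5 cm partway through, so I measured it again before picking it up.
- **Probing:** The probe touched the bands in the order red, green, blue, pink, with 10–14 N of contact force each time. The band positions I aimed for matched the side picture to within about 2 mm. I did not check the tip on the band by picture during the touches.
- **Last checks:** The final side picture shows all four tubes home, bands toward the open end. The probe hangs upright with its collar on the rim, and the gripper is open well above it. The screwdriver and bottle look unmoved; I did not recheck the other bystanders there.
- **Disagreement:** The first camera estimate of the fixture was about 2 mm off from where the tubes made contact. I corrected it from the contact forces after the red tube. No check failed.

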